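Set up the bench for waxing: drip tray, wax warmer and carvings on the hanging board

ROBOT

A 6-joint arm with a two-finger parallel gripper is mounted at the origin on a cart in front of the work surface, level with it; the furniture and walls round the work are solid. World frame = base frame: x ahead of the robot, y to its left, z up, the work surface at z = 0. Lengths are in mm, angles in rad, forces in N, time in s.
With the tool pointing down it reaches from about 300 to 775 mm from the base axis. Payload 14.6 kg.
Tool frame: the origin (TCP) lies between the finger pads; the fingertips stand 8 mm ahead of it and the grasp point (between the pads) lies 11 mm behind it; x points along the fingers, y is the direction in which the jaws open and shut, and the axes are right-handed (so a half turn about x gives the same grasp; the last joint's range is limited). The gripper opens to 94 mm and grips with 3 to 60 N. Pads are 16 mm wide; open, the fingers measure 119 mm over their backs; the gripper's body (75 mm by 177 mm) begins 78 mm behind the grasp point.
Start: joints at [1.147, 0.3, 1.521, -0, 1.321, -0.067], TCP at [192.1, 515.351, 213.446] pointing down, gripper open.
Joint ranges: [-3.03, 3.03], [-0.79, 2.21], [0.23, 2.52], [-1.04, 4.18], [0, 3.07], [-2.55, 2.55]. Speed limits (rad/s): [2.22, 2.22, 2.57, 3.14, 3.14, 3.14].

INTERFACE

Orientations are given as [roll, pitch, yaw] about the fixed x, y, z axes, in that order (R = Rz(yaw) Ry(pitch) Rx(roll)).
In Python, from cell import telemetry, camera, calibration, order gives the robot as it stands.
- The arm moves only by the shell command python3 -m handwheel 'ROWS' [FORCE]. ROWS is JSON, a list of rows, each a list of 7 numbers: the turn, a rotation vector about the tool's x, y, z as a fraction of full scale, then the shift along the tool's x, y, z as a fraction of full scale, then the opening, from 0 (shut) to 1 (fully open). A call has 1 to 12 rows; each row is the pose to reach, as a shift and turn from the pose measured when the call began, along the tool's axes at that moment, turning the shorter way round; what a row does not reach only later rows make up. Full scale, the value 1, is 300 mm for a shift and pi rad for a turn. A row lasts 1/8 s, in which the tool goes at most 62.5 mm and 10.7 degrees, less where a joint would pass 70% of its speed; a pose out of reach is approached as far as the arm can. A call with a number of a shift or a turn outside -1 to 1 is refused whole. A call with a gripper value outside its range is refused whole. The fingers move at their own pace and stop on an object; FORCE is the grip in N (left out, the last holds). Time passes only in rows, so rows that repeat a pose let the fingers close. It gives the time, the measured TCP pose, the force and the opening at its end, in the units of the state.
- telemetry.read_state(): the state, without advancing time (a new reading comes with each control period).
- camera(name): name is "scene" or "side" or "wrist"; returns the picture (400x640x3 uint8, red, green, blue); there is no depth.
- calibration(name): a dict with "fov_y" (degrees; the focal length in pixels is half the picture's height over the tangent of half this angle, whatever the lens; pixels are square), "cx", "cy" (the principal point, pixels), "k1" (the pictures are not rectified: a ray, as slopes to the right and down, at radius r is drawn at 1 + k1 r^2 times it, then the intrinsics apply), "position" and "attitude" of the camera in the world. Camera axes: x right, y down, z forward; pixel columns grow to the right and rows downward; lengths in mm; the calibration is good to about 2 mm. A picture is of the moment at which its call begins: read the wrist's pose just before it. calibration takes no time and is no camera call; for the wrist camera it gives the pose at the moment of the call.
- order.sign_off(): hands the job in, once; it reports no verdict.
The state is a dict: "clock": time; "joints": joint angles; "qd": joint speeds; "effort": joint torques, N m; "eef_pos": TCP position; "eef_rot": TCP orientation; "wrist_force": force on the tool from outside, world axes, zero at the start; "moment": the same for the moment, N m; "finger_gap": finger opening in mm.
Only numpy, scipy, OpenCV 4.12 (cv2) and the standard library are available. Lean on these libraries where they do the work, as an engineer would, in place of code of your own. Each camera call takes 0.05 s, during which the arm holds its last target.

TASK

Get the bench ready for waxing. First turn the drip tray square under the hanging board, by pushing its swung-out end back while the other end bears on the bench dog, so that its back edge lies flush along the foot of the board, centred under it; only then take every carving in the rack and hang it by the keyhole of its backing board on a screw of its own, carved side out, slid fully down so that it hangs straight. Also put the wax pot fully home on the warmer, flat on the plate with both lugs over the pins, and leave the other tools as they lie.

Things in the scene. Friction and masses are not known exactly. Their poses are not given: they have to be found in the camera images.
- hanging_board: upright plank on two feet behind it, fixed; origin at the foot of its front face, half-way along; x points back through the plank (-x out of its front face, towards the robot), y along it (to the left), z up. The plank is 370 mm long (y), 20 mm thick, 200 mm high; three screws stand out of the front face
- screw_1 (a point): pan-head screw in the hanging board, the left one of three 125 mm apart: a point on its axis 8.5 mm in front of the board's face and 180 mm above the bench; axes as the board's. Shank 5 mm thick, 17 mm long from the face to the back of the head; the head is 13 mm across, 5 mm thick (front of the head 22 mm from the face)
- screw_2 (a point): pan-head screw in the hanging board, the middle one of three 125 mm apart: a point on its axis 8.5 mm in front of the board's face and 180 mm above the bench; axes as the board's. Shank 5 mm thick, 17 mm long from the face to the back of the head; the head is 13 mm across, 5 mm thick (front of the head 22 mm from the face)
- screw_3 (a point): pan-head screw in the hanging board, the right one of three 125 mm apart: a point on its axis 8.5 mm in front of the board's face and 180 mm above the bench; axes as the board's. Shank 5 mm thick, 17 mm long from the face to the back of the head; the head is 13 mm across, 5 mm thick (front of the head 22 mm from the face)
- carving_a_middle (a point): upright plywood backing board, 12 (x, thick) x 88 (y) x 200 (z) mm, 0.19 kg, on edge in the rack, front to the robot; this point is its middle. x into its back, y left, z up. A carved rosette on the lower front, from 6 to 110 mm above the lower edge, stands out up to 32 mm (-x); the strip above is bare, with a keyhole through it: pinch the top edge from above. May be absent
- carving_b_middle (a point): upright plywood backing board, 12 (x, thick) x 88 (y) x 200 (z) mm, 0.19 kg, on edge in the rack, front to the robot; this point is its middle. x into its back, y left, z up. A carved rosette on the lower front, from 6 to 110 mm above the lower edge, stands out up to 32 mm (-x); the strip above is bare, with a keyhole through it: pinch the top edge from above. May be absent
- carving_c_middle (a point): upright plywood backing board, 12 (x, thick) x 88 (y) x 200 (z) mm, 0.19 kg, on edge in the rack, front to the robot; this point is its middle. x into its back, y left, z up. A carved rosette on the lower front, from 6 to 110 mm above the lower edge, stands out up to 32 mm (-x); the strip above is bare, with a keyhole through it: pinch the top edge from above. May be absent
- carving_a_seat (a point): carving_a's keyhole: a round hole of 22 mm, centred 125 mm above the lower edge, runs UP into a slot 9 mm wide that ends 150 mm above the lower edge. This point: in the slot, 147.5 mm above the lower edge (52.5 below the top edge), at half thickness, axes as the board's; once the board hangs it lies at the screw's point
- carving_b_seat (a point): carving_b's keyhole: a round hole of 22 mm, centred 125 mm above the lower edge, runs UP into a slot 9 mm wide that ends 150 mm above the lower edge. This point: in the slot, 147.5 mm above the lower edge (52.5 below the top edge), at half thickness, axes as the board's; once the board hangs it lies at the screw's point
- carving_c_seat (a point): carving_c's keyhole: a round hole of 22 mm, centred 125 mm above the lower edge, runs UP into a slot 9 mm wide that ends 150 mm above the lower edge. This point: in the slot, 147.5 mm above the lower edge (52.5 below the top edge), at half thickness, axes as the board's; once the board hangs it lies at the screw's point
- rack: wooden rack, fixed: two rails with pairs of 6 mm dowels, 60 mm tall, that hold up to three boards on edge, 56 mm apart along its x axis, their lower edges 18 mm above the bench. Origin at the centre of its underside; 165 (x) x 92 (y) mm
- tray_middle (a point): shallow open metal drip tray, flat on the bench before the hanging board, 110 (x, depth) x 340 (y, length) x 18 (z) mm, 0.5 kg; this point is its middle, half-way up; y along its length (to the left), x towards the hanging board. At the start its left end is swung 0.12 to 0.30 rad out towards the robot and the right end of its front edge lies at the bench dog
- tray_back_left (a point): the tray's back left corner (on the side of the hanging board), half-way up
- tray_back_right (a point): the tray's back right corner, half-way up
- bench_dog: brass peg 22 mm thick, 34 mm tall, standing fixed in the bench; origin at its foot. It stands 150 mm to the right of the hanging board's middle, 127 mm in front of its face, so that the tray just fits between it and the board with 6 mm to spare: the tray's right front corner bears on it when the left end is pushed back
- warmer_seat (a point): electric wax warmer, fixed, a grey housing 115 (x) x 112 (y) x 26 mm; this point: middle of the hot plate's top, 28 mm above the bench, where the pot's foot stands. Two locating pins 8 mm thick stand at +42 and -42 mm along its y axis and rise 14 mm above this point, with round tips
- pot_middle (a point): small open metal wax pot with a cake of hard wax in it, 60 mm across (rim 64), 62 mm high, 0.3 kg; this point: its axis, 31 mm above its underside. Two flat lugs 6 mm thick at its foot, at +42 and -42 mm along its y axis, reach 54.5 mm from the axis and are each pierced by a hole of 12.5 mm for the warmer's pins; either way round fits
- pot_foot (a point): centre of the wax pot's underside; axes as the pot's
- brush: bystander: wooden glue brush, 188 mm, lying on the bench
- bevel: bystander: sliding bevel, 125 mm, closed
- handle: bystander: loose bulb-shaped tool handle, 85 mm, standing
- sanding_block: bystander: small walnut block, 58 mm
- gouge: bystander: carving gouge, 260 mm

How it is judged:
By the outcome, as a careful person would: the job done as asked, in the order asked, and still so for the second after the job is handed in, with the robot touching nothing.
Of carving_a, carving_b, carving_c only 2 to 3 are there at a start; the rules pass over those that are not, and their reading is None.
At some moment in a run one of drip_tray, wax_pot may be knocked a few centimetres aside while the robot is not near it.
It also fails if it takes over 210 s, if anything falls off the work surface, if the arm or the gripper's body presses on something with over 40 N, if the wrist force passes 120 N, or if a joint passes its speed limit or range.

## Working session

There is one attempt and no reset: what is moved stays moved. The work goes in short steps, Python scripts to look and compute and a shell command to move; the robot and the scene stay as the last step left them, time stands still between calls to the robot, and variables do not carry over. Pictures are saved under pics/ and viewed, and the job is handed in when it is done.

```bash
mkdir -p pics; ls; cat > h.py <<'E'
import numpy as np, cv2
from cell import telemetry, camera, calibration, order
from scipy.spatial.transform import Rotation as R
def snap(n,f):
    c=calibration(n); im=camera(n); cv2.imwrite('pics/'+f,im[:,:,::-1]); return im,c
E
python3 - <<'E'
from h import *
print(telemetry.read_state())
for n in ['scene','side','wrist']:
    im,c=snap(n,n+'0.png'); print(n,c)
E
```

```text
pics
{'clock': 0.0, 'joints': array([ 1.14739423e+00,  3.00407184e-01,  1.52159369e+00,  2.41981971e-05,
        1.32068932e+00, -6.66042330e-02]), 'qd': array([-0.00025956, -0.00125353,  0.00196062,  0.0005028 ,  0.00023445,
        0.00047214]), 'effort': array([-2.06651610e-03, -5.31797755e+01, -3.52733588e+01,  7.07633444e-02,
        2.43535376e-02, -1.34539955e-04]), 'eef_pos': array([191.99554747, 515.12799899, 212.91604953]), 'eef_rot': array([-1.65875294,  1.56969853, -2.01555681]), 'wrist_force': array([-7.78310798e-01, -2.40764958e-01,  1.06560681e-04]), 'moment': array([ 0.04993694,  0.00689952, -0.02399193]), 'finger_gap': 93.70916072520019}
scene {'fov_y': 47.80505657575659, 'cx': 323.3435077652358, 'cy': 193.75372077039756, 'k1': -0.0528221711179507, 'position': array([ -13.03415011, -742.88815726, 1083.78606643]), 'attitude': array([-2.39915388,  0.01580059, -0.74596176])}
side {'fov_y': 50.49838729782951, 'cx': 318.73381080568726, 'cy': 199.83065104716732, 'k1': 0.001512294504609858, 'position': array([ 173.81223701, -918.32983351,  894.50034315]), 'attitude': array([-2.27605329, -0.02145506, -0.43872277])}
wrist {'fov_y': 58.16228733206789, 'cx': 316.25595303177937, 'cy': 203.52936953265873, 'k1': 0.025368017863363262, 'position': array([127.93216906, 538.78289733, 383.76301692]), 'attitude': array([2.90607543e+00, 9.70096876e-04, 1.21329913e+00])}
```

View pics/scene0.png

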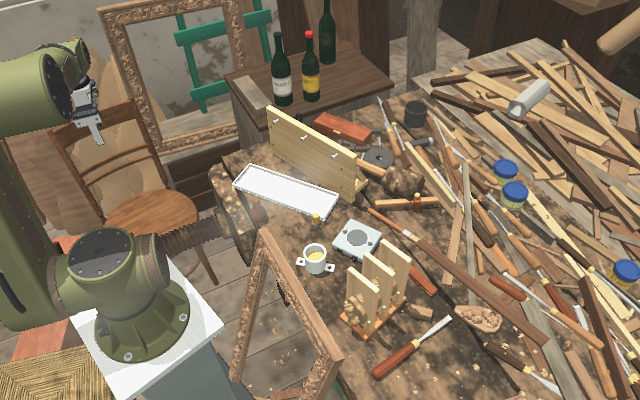

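View pics/side0.png

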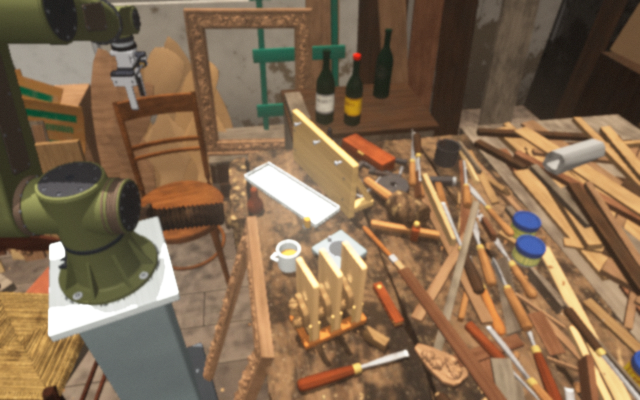

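View pics/wrist0.png

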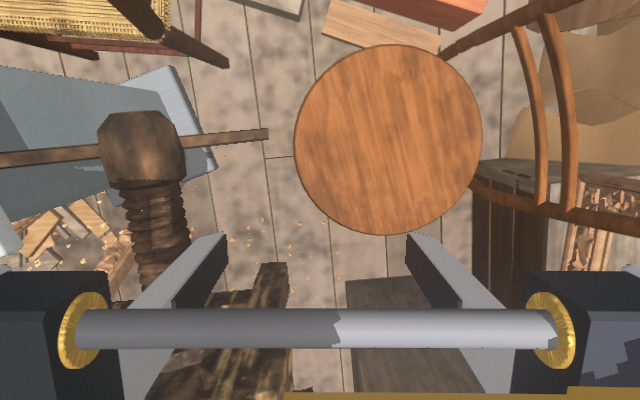

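```bash
cat >> h.py <<'E'
def K(c,h=400):
    return (h/2)/np.tan(np.radians(c['fov_y'])/2)
def rot(c): return R.from_euler('xyz',c['attitude']).as_matrix()
def ray(c,u,v):
    f=K(c); x=(u-c['cx'])/f; y=(v-c['cy'])/f
    rd=np.hypot(x,y); r=rd
    for _ in range(30): r=rd/(1+c['k1']*r*r)
    s=r/rd if rd>1e-9 else 1
    d=rot(c)@np.array([x*s,y*s,1.0]); return np.array(c['position']),d/np.linalg.norm(d)
def onz(c,u,v,z):
    p,d=ray(c,u,v); return p+d*(z-p[2])/d[2]
def proj(c,P):
    q=rot(c).T@(np.asarray(P,float)-c['position']); x,y=q[0]/q[2],q[1]/q[2]; k=1+c['k1']*(x*x+y*y); f=K(c)
    return np.array([c['cx']+f*x*k,c['cy']+f*y*k])
def tri(obs):
    A=np.zeros((3,3));b=np.zeros(3)
    for c,u,v in obs:
        p,d=ray(c,u,v);M=np.eye(3)-np.outer(d,d);A+=M;b+=M@p
    X=np.linalg.solve(A,b); return X,[np.linalg.norm(proj(c,X)-[u,v]) for c,u,v in obs]
def crop(im,f,x0,y0,w,h,s):
    cv2.imwrite('pics/'+f,cv2.resize(im[y0:y0+h,x0:x0+w,::-1],None,fx=s,fy=s,interpolation=cv2.INTER_CUBIC))
def rows(target_pos,target_R,st=None):
    """shift/turn fractions from current pose"""
    st=st or telemetry.read_state(); R0=R.from_euler('xyz',st['eef_rot']); 
    sh=R0.inv().apply(np.asarray(target_pos,float)-st['eef_pos'])/300
    tv=(R0.inv()*target_R).as_rotvec()/np.pi
    print('turn',tv.round(4),'shift',sh.round(4),'mm',np.linalg.norm(sh)*300)
def down(yaw):
    """tool x down, tool y at heading yaw in world"""
    y=np.array([np.cos(yaw),np.sin(yaw),0]);x=np.array([0,0,-1.]);z=np.cross(x,y)
    return R.from_matrix(np.c_[x,y,z])
E
python3 - <<'E'
from h import *
for n in ['scene','side']:
    im=cv2.imread(f'pics/{n}0.png')[:,:,::-1]
    crop(im,n+'0a.png',220,90,200,150,4)
    crop(im,n+'0b.png',280,210,200,150,4)
st=telemetry.read_state(); r=R.from_euler('xyz',st['eef_rot']); print(r.as_matrix().round(3))
E
```

```text
[[-0.     0.349  0.937]
 [-0.001  0.937 -0.349]
 [-1.    -0.001 -0.   ]]
```

View pics/scene0a.png

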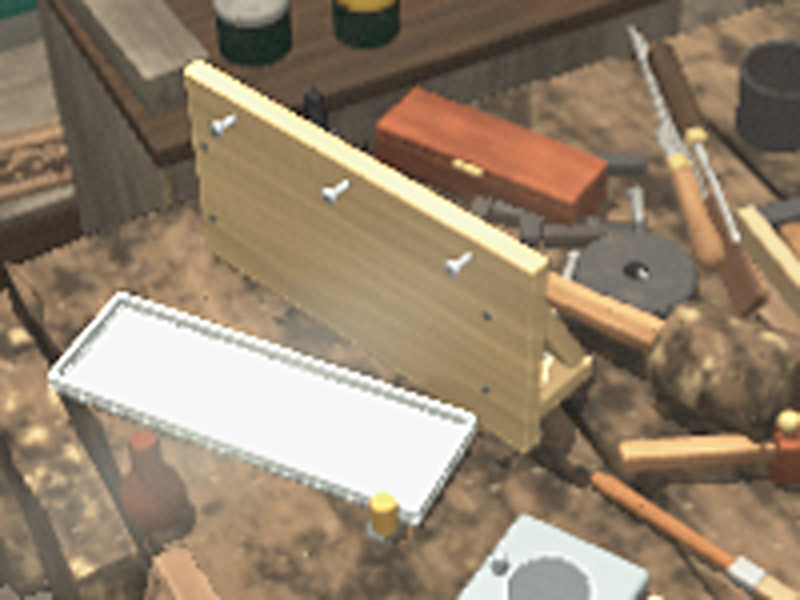

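View pics/scene0b.png

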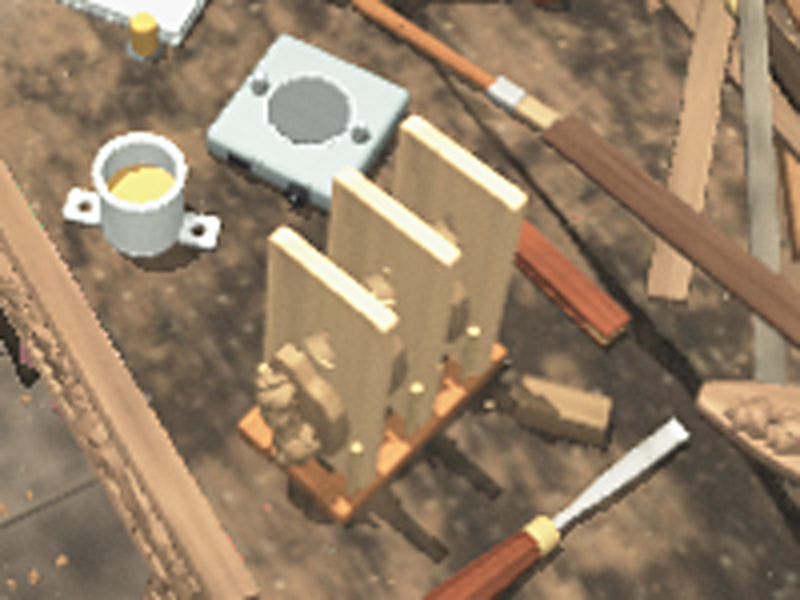

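View pics/side0a.png

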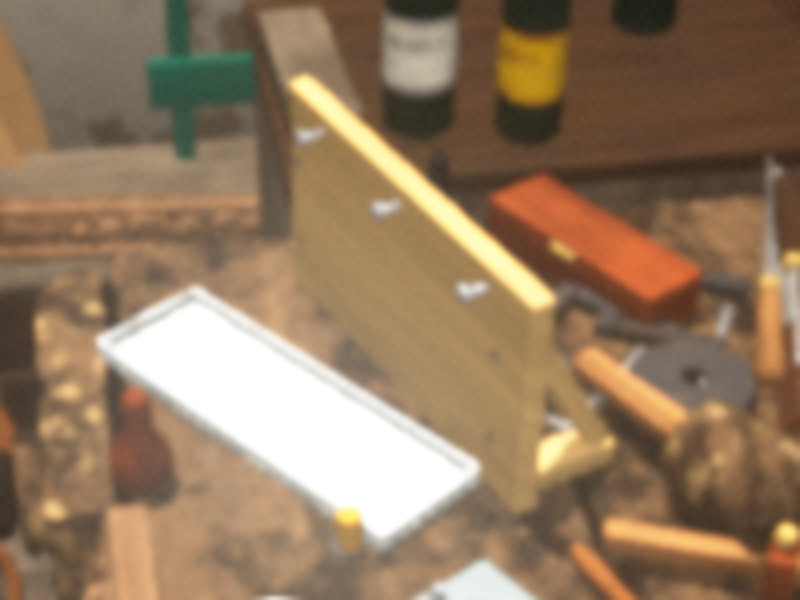

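View pics/side0b.png

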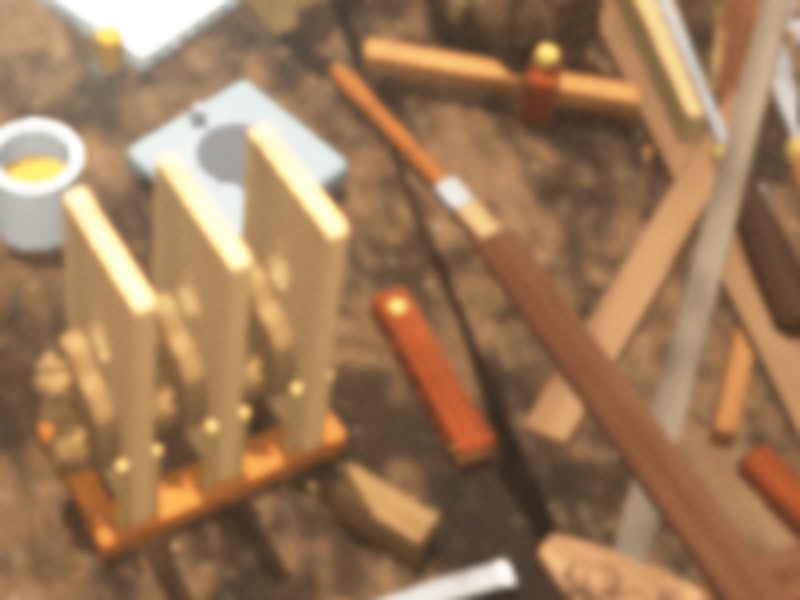

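```bash
python3 - <<'E'
from h import *
S=calibration('scene');D=calibration('side')
A=lambda c,o:(o[0]+(c[0]+.5)/4-.5,o[1]+(c[1]+.5)/4-.5)
a=(220,90);b=(280,210)
def t(n,s,so,d,do):
    X,e=tri([(S,*A(s,so)),(D,*A(d,do))]);print(n,X.round(1),np.round(e,1))
t('scr1',(216,127),a,(298,136),a)
t('scr2',(330,193),a,(378,209),a)
t('scr3',(452,267),a,(463,291),a)
t('board TR front',(528,272),a,(537,308),a)
t('board TL front',(188,72),a,(292,84),a)
t('trayFL',(52,378),a,(100,343),a)
t('trayBL',(122,297),a,(196,290),a)
t('trayBR',(474,420),a,(478,466),a)
t('dogtop',(384,498),a,(348,516),a)
t('handle top',(143,440),a,(133,397),a)
t('plateC',(310,110),b,(240,153),b)
t('pinL',(260,86),b,(199,120),b)
t('potrim',(140,168),b,(39,148),b)
for i,(l,r,l2,r2) in enumerate([((275,238),(385,324),(73,197),(145,303)),((340,177),(448,257),(163,161),(240,263)),((407,124),(515,203),(254,132),(338,229))]):
    t('carv%d L'%i,l,b,l2,b);t('carv%d R'%i,r,b,r2,b)
for n,p in [('potlugL',(87,208)),('potlugR',(199,230)),]:
    print(n,onz(S,*A(p,b),6).round(1))
for n,p in [('wpinL',(260,80)),('wpinR',(360,130))]:
    print(n,onz(S,*A(p,b),42).round(1))
for n,p in [('rack front R',(345,520)),('rackFL',(240,430)),('rackBR',(505,352))]:
    print(n,onz(S,*A(p,b),10).round(1))
E
```

```text
scr1 [632.2 210.2 185.4] [0.4 0.4]
scr2 [649.   91.  180.8] [0.2 0.2]
scr3 [658.3 -35.4 182.6] [0.1 0.1]
board TR front [694.8 -78.4 184.4] [0.3 0.3]
board TL front [650.4 267.2 199.9] [0.2 0.2]
trayFL [452.8 227.3  14.8] [0.1 0.1]
trayBL [552.1 263.3  17.8] [0.3 0.3]
trayBR [673.8 -45.7  15.1] [0.5 0.5]
dogtop [554.9 -67.7  29. ] [0.7 0.8]
handle top [434.   63.5  84. ] [0.3 0.3]
plateC [ 590.6 -211.2   22.9] [0.2 0.2]
pinL [ 578.9 -170.5   23.2] [0. 0.]
potrim [ 450.2 -183.4   60. ] [0.7 0.7]
carv0 L [ 404.9 -354.7  209.4] [0.2 0.2]
carv0 R [ 409.2 -436.2  211.2] [0.5 0.5]
carv1 L [ 459.4 -353.   212.9] [0.2 0.2]
carv1 R [ 466.1 -431.4  210. ] [0. 0.]
carv2 L [ 514.6 -354.9  214.6] [0.3 0.4]
carv2 R [ 522.  -433.8  211.3] [0.4 0.5]
potlugL [ 421.8 -154.8    6. ]
potlugR [ 467.2 -223.2    6. ]
wpinL [ 572.3 -176.8   42. ]
wpinR [ 592.3 -257.9   42. ]
rack front R [ 384.6 -444.2   10. ]
rackFL [ 379.6 -355.1   10. ]
rackBR [ 547.6 -435.7   10. ]
```

```bash
python3 - <<'E'
from h import *
rows([400,100,380],down(np.pi/2+0.1))
S=calibration('scene');D=calibration('side')
print(tri([(S,263,232),(D,252,222)]))
E
```

```text
turn [-1.454e-01 -1.000e-04  3.000e-04] shift [-0.5557 -1.0552  1.1329] mm 493.4801425607081
(array([404.62531737,   1.70074545,  10.85972164]), [np.float64(0.2576871210544582), np.float64(0.25750432647972316)])
```

```bash
python3 -m handwheel '[[-0.07,0,0,-0.3,-0.5,0.5,0.2],[-0.14,0,0,-0.556,-1,1,0.2],[-0.145,0,0,-0.556,-1,1,0.2],[-0.145,0,0,-0.556,-1,1,0.2],[-0.145,0,0,-0.556,-1,1,0.2],[-0.145,0,0,-0.556,-1,1,0.2],[-0.145,0,0,-0.556,-1,1,0.2],[-0.145,0,0,-0.556,-1,1,0.2],[-0.145,0,0,-0.556,-1,1,0.2]]'
python3 - <<'E'
from h import *
im,c=snap('wrist','w1.png')
st=telemetry.read_state();print(c,st['eef_pos'],st['eef_rot'],st['clock'])
E
```

```text
clock: 1.27
eef_pos: [368.8, 128.6, 380.2]
eef_rot: [-1.628, 1.57, -1.531]
wrist_force: [0.3, 0.1, -0.3]
finger_gap: 18.6
{'fov_y': 58.16228733206789, 'cx': 316.25595303177937, 'cy': 203.52936953265873, 'k1': 0.025368017863363262, 'position': array([300.66283242, 122.13530311, 551.03924767]), 'attitude': array([2.90589621e+00, 3.43954529e-04, 1.66628774e+00])} [368.36751298 129.38640536 379.79251364] [-2.40579768  1.56984805 -2.30831077] 1.325
```

View pics/w1.png

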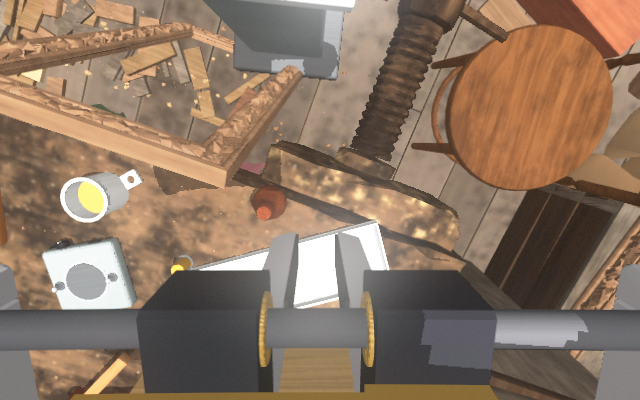

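```bash
python3 -m handwheel '[[0.05,0,0,0,0,0,0.2],[0.1,0,0,0,0,0.1,0.2],[0.2,0,0,0,-0.15,0.1,0.2],[0.3,0,0,0,-0.15,0.1,0.2],[0.4,0,0,0,-0.15,0.1,0.2],[0.5,0,0,0,-0.15,0.1,0.2],[0.5,0,0,0,-0.15,0.1,0.2],[0.6,0,0,0,-0.15,0.1,0.2],[0.7,0,0,0,-0.15,0.1,0.2],[0.75,0,0,0,-0.15,0.1,0.2],[0.75,0,0,0,-0.15,0.1,0.2],[0.75,0,0,0,-0.15,0.1,0.2]]'
python3 -m handwheel '[[0.05,0,0,0,0,0,0.2],[0.1,0,0,0,0,0,0.2],[0.15,0,0,0,0,0,0.2],[0.25,0,0,0,0,0,0.2],[0.25,0,0,0,0,0,0.2]]'
python3 - <<'E'
from h import *
im,c=snap('wrist','w2.png')
st=telemetry.read_state();print(c,st['eef_pos'],st['joints'],st['clock'])
E
```

```text
clock: 2.82
eef_pos: [402.2, 88.8, 379.2]
eef_rot: [-0.651, 1.569, -2.747]
wrist_force: [0.3, 0.6, 0.1]
finger_gap: 18.4
clock: 3.45
eef_pos: [401.7, 90.0, 378.5]
eef_rot: [-0.016, 1.568, -2.901]
wrist_force: [-0.1, 0.4, -0.4]
finger_gap: 18.6
{'fov_y': 58.16228733206789, 'cx': 316.25595303177937, 'cy': 203.52936953265873, 'k1': 0.025368017863363262, 'position': array([466.56778112, 107.17543202, 549.17037507]), 'attitude': array([ 2.90211164e+00,  4.19844377e-04, -1.31465708e+00])} [401.73967179  89.96819107 378.56070767] [ 1.31522041e-01 -9.10540243e-02  1.57615468e+00 -3.60258737e-04
  1.65922584e+00  1.45091213e+00] 3.5
```

View pics/w2.png

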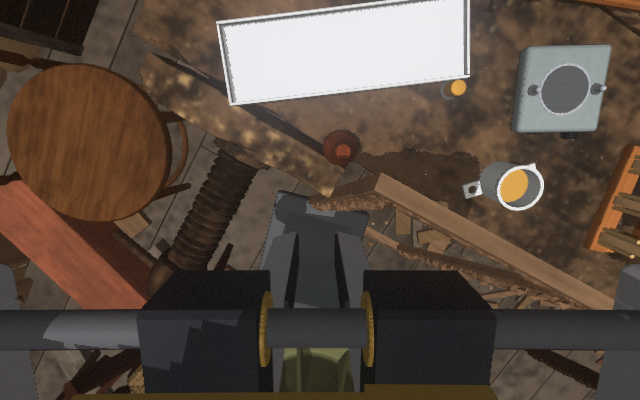

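```bash
python3 -m handwheel '[[0,0,0,0,0,-0.15,0.2],[0,0,0,-0.1,0.1,-0.43,0.2],[0,0,0,-0.1,0.1,-0.43,0.2],[0,0,0,-0.1,0.1,-0.43,0.2],[0,0,0,-0.1,0.1,-0.43,0.2]]'
python3 - <<'E'
from h import *
im,c=snap('wrist','w3.png')
st=telemetry.read_state();print(c,st['eef_pos'],st['joints'],st['clock'])
np.save('w3c.npy',c,allow_pickle=True)
E
```

```text
clock: 4.12
eef_pos: [533.5, 93.8, 407.7]
eef_rot: [-0.053, 1.567, -2.941]
wrist_force: [0.0, -0.1, -0.3]
finger_gap: 19.0
{'fov_y': 58.16228733206789, 'cx': 316.25595303177937, 'cy': 203.52936953265873, 'k1': 0.025368017863363262, 'position': array([598.55154773, 110.78855215, 578.22212777]), 'attitude': array([ 2.90120968e+00,  6.15184148e-04, -1.31806499e+00])} [533.32405484  93.72970617 408.05334218] [ 1.06489833e-01  2.21298174e-01  1.17897742e+00 -3.38446657e-04
  1.74434498e+00  1.42409322e+00] 4.175
```

View pics/w3.png

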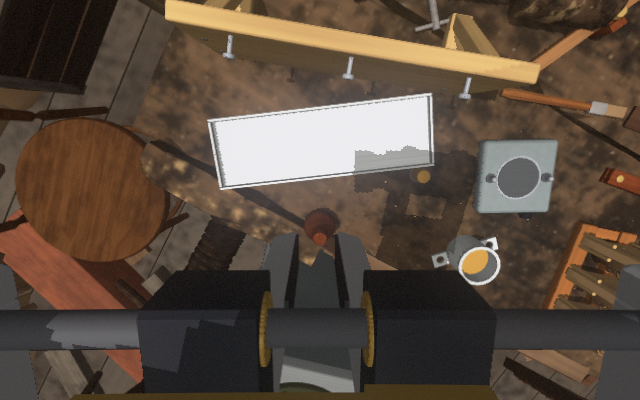

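```bash
python3 - <<'E'
from h import *
im=cv2.imread('pics/w3.png')[:,:,::-1]
crop(im,'w3a.png',150,0,200,120,4);crop(im,'w3b.png',360,40,200,150,4)
crop(im,'w3c.png',410,120,200,170,4);crop(im,'w3d.png',190,80,200,150,4)
E
```

```text
(no output)
```

View pics/w3a.png

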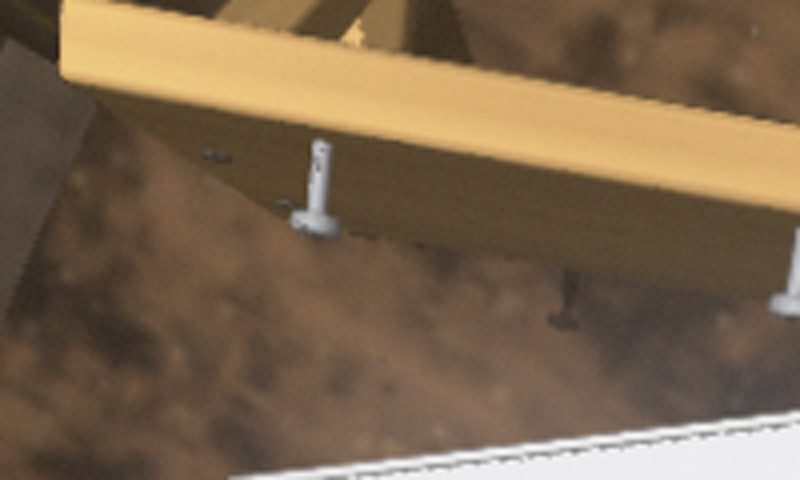

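View pics/w3b.png

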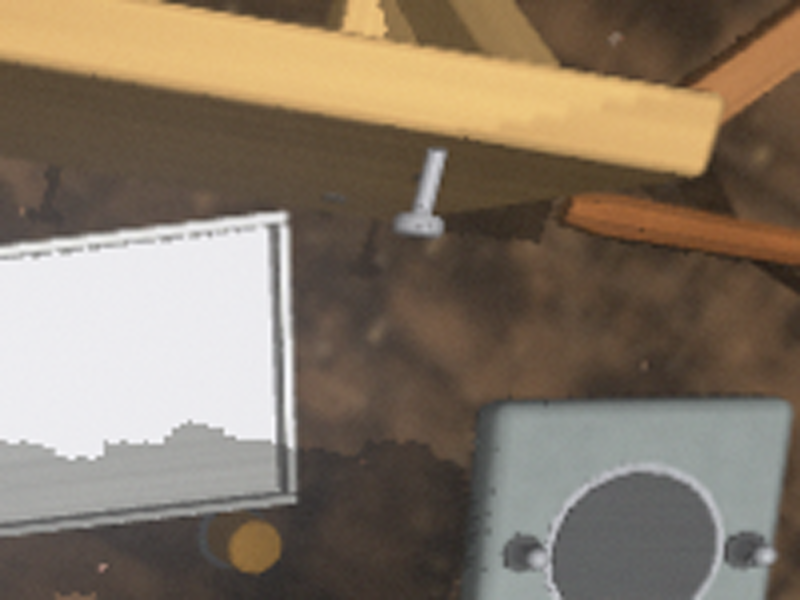

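View pics/w3c.png

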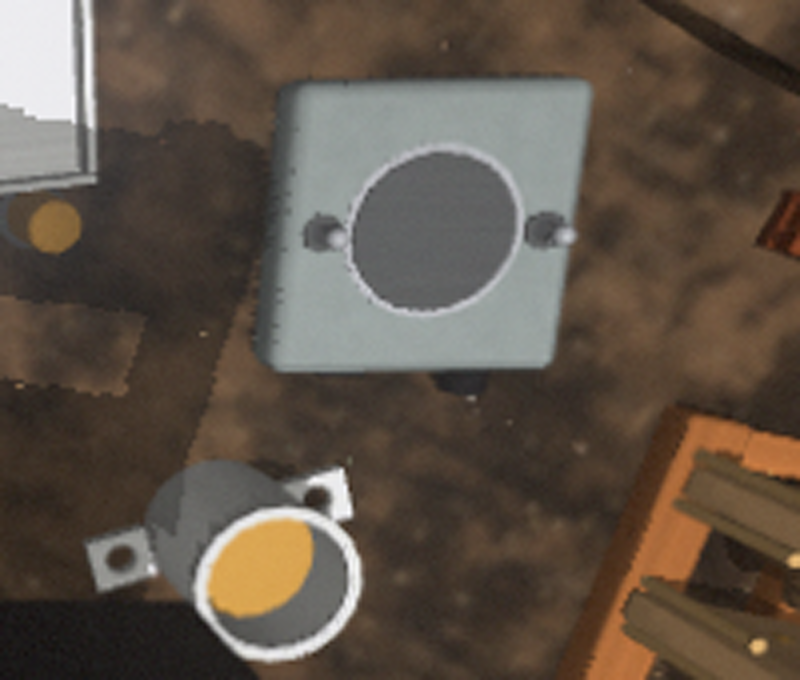

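View pics/w3d.png

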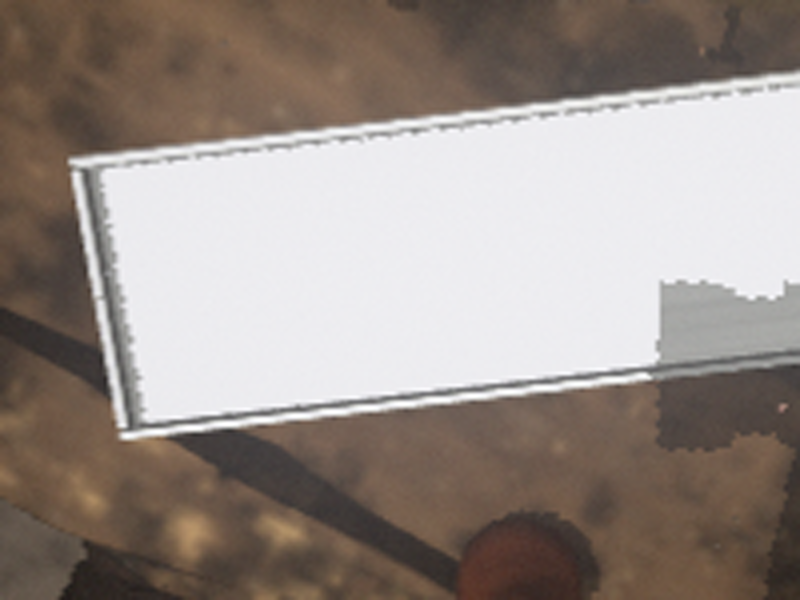

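```bash
python3 - <<'E'
from h import *
c=np.load('w3c.npy',allow_pickle=True).item()
o=dict(a=(150,0),b=(360,40),c=(410,120),d=(190,80))
def g(k,x,y,z): return onz(c,o[k][0]+(x+.5)/4-.5,o[k][1]+(y+.5)/4-.5,z)
TL=g('a',62,80,200);TR=g('b',702,177,200)
v=TL-TR;print('board',TL,TR,np.linalg.norm(v),'yaw',np.arctan2(-v[0],v[1]),'mid',(TL+TR)/2)
h=[g('a',314,225,180),g('a',786,305,180),g('b',418,226,180)]
r=[g('a',320,145,180),g('a',800,230,180),g('b',437,152,180)]
for a,b in zip(h,r):print('head',a.round(1),'root',b.round(1))
v=h[0]-h[2];print('screws',np.linalg.norm(v),np.arctan2(-v[0],v[1]))
BL,FL,BR,FR=g('d',72,160,18),g('d',122,436,18),g('b',289,214,18),g('b',296,500,18)
print('tray',BL,FL,BR,FR,np.linalg.norm(BL-BR),np.linalg.norm(FL-FR),np.linalg.norm(BL-FL))
v=BL-BR;print('yaw',np.arctan2(-v[0],v[1]))
print('dog',g('b',254,546,34))
print('plate',g('c',435,230,28))
p,q=g('c',337,239,41),g('c',566,236,41);v=p-q;print('pins',p,q,np.linalg.norm(v),(p+q)/2,np.arctan2(-v[0],v[1]))
print('rim',g('c',279,583,62))
p,q=g('c',122,558,6),g('c',320,496,6);v=p-q;print('lugs',p,q,np.linalg.norm(v),(p+q)/2,np.arctan2(-v[0],v[1]))
E
```

```text
board [647.45104669 272.45504643 200.        ] [681.02604576 -91.45569504 200.        ] 365.4563015154432 yaw 0.0920011779501938 mid [664.23854622  90.4996757  200.        ]
head [633.  213.7 180. ] root [651.9 215.8 180. ]
head [644.9  90.7 180. ] root [663.3  92.2 180. ]
head [656.1 -35.3 180. ] root [674.6 -33.6 180. ]
screws 250.15256279263718 0.0925387777980498
tray [550.89340278 268.50282783  18.        ] [450.93094413 230.40972113  18.        ] [671.84707319 -47.20572831  18.        ] [571.66112038 -84.62615949  18.        ] 338.08531881935784 337.3772095590658 106.97466016295041
yaw 0.3658688670567122
dog [551.78349531 -69.35070192  34.        ]
plate [ 585.89871004 -212.53558835   28.        ]
pins [ 573.98860608 -171.03525187   41.        ] [ 596.02588595 -252.43779755   41.        ] 84.3327703100879 [ 585.00724602 -211.73652471   41.        ] 0.2643825931881443
rim [ 443.99988567 -187.08964855   62.        ]
lugs [ 421.21454166 -151.64166064    6.        ] [ 468.35217637 -222.08918803    6.        ] 84.7632628048289 [ 444.78335902 -186.86542433    6.        ] 0.5896970361918532
```

```bash
cat >> h.py <<'E'
YAW=0.0923; MID=np.array([664.3,91.0,0])
XH=np.array([np.cos(YAW),np.sin(YAW),0]);YH=np.array([-np.sin(YAW),np.cos(YAW),0])
def B(x,y,z): return MID+x*XH+y*YH+np.array([0,0,z])
def toB(P): d=np.asarray(P)-MID; return np.array([d@XH,d@YH,P[2]])
E
python3 - <<'E'
from h import *
print(B(-228,140,100),B(-228,140,14)); rows(B(-228,140,100),down(YAW))
E
```

```text
[424.36684966 209.38954079 100.        ] [424.36684966 209.38954079  14.        ]
turn [-0.4488  0.0008  0.0007] shift [ 1.0277 -0.4641  0.2519] mm 346.6204430406583
```

```bash
python3 -m handwheel '[[-0.05,0,0,0.1,-0.1,0.05,0],[-0.1,0,0,0.3,-0.25,0.15,0],[-0.15,0,0,0.5,-0.46,0.25,0],[-0.22,0,0,0.7,-0.464,0.252,0],[-0.28,0,0,0.9,-0.464,0.252,0],[-0.34,0,0,1,-0.464,0.252,0],[-0.4,0,0,1,-0.464,0.252,0],[-0.449,0,0,1,-0.464,0.252,0],[-0.449,0,0,1,-0.464,0.252,0],[-0.449,0,0,1,-0.464,0.252,0]]' 20
python3 - <<'E'
from h import *
im,c=snap('side','s2.png')
crop(im,'s2a.png',180,60,200,150,4)
print(toB(telemetry.read_state()['eef_pos'])); rows(B(-228,140,14),down(YAW))
E
```

```text
clock: 5.42
eef_pos: [424.1, 209.4, 108.7]
eef_rot: [-1.494, 1.569, -2.976]
wrist_force: [-0.0, -0.5, -0.5]
finger_gap: 0.7
[-228.1819861   140.03958875  108.62126866]
turn [-0.0008  0.0001  0.0008] shift [3.154e-01 1.400e-03 1.000e-04] mm 94.621451951768
```

View pics/s2a.png

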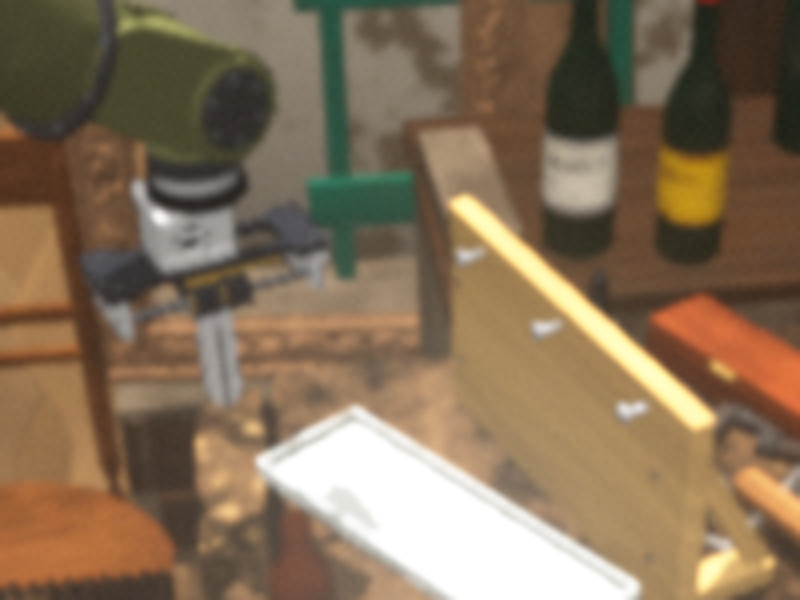

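```bash
python3 -m handwheel '[[0,0,0,0.15,0,0,0],[0,0,0,0.315,0,0,0],[0,0,0,0.315,0,0,0],[0,0,0,0.315,0.03,0,0],[0,0,0,0.315,0.06,0,0],[0,0,0,0.315,0.09,0,0],[0,0,0,0.315,0.12,0,0],[0,0,0,0.315,0.15,0,0],[0,0,0,0.315,0.18,0,0],[0,0,0,0.315,0.21,0,0],[0,0,0,0.315,0.24,0,0],[0,0,0,0.315,0.26,0,0]]'
python3 - <<'E'
from h import *
im,c=snap('scene','s3.png')
crop(im,'s3a.png',220,90,200,150,4)
print(toB(telemetry.read_state()['eef_pos']))
E
```

```text
clock: 6.98
eef_pos: [502.2, 216.4, 13.9]
eef_rot: [-1.484, 1.568, -2.966]
wrist_force: [-2.7, 1.3, 1.9]
finger_gap: 0.6
[-149.38567831  139.79279664   13.94470465]
```

View pics/s3a.png

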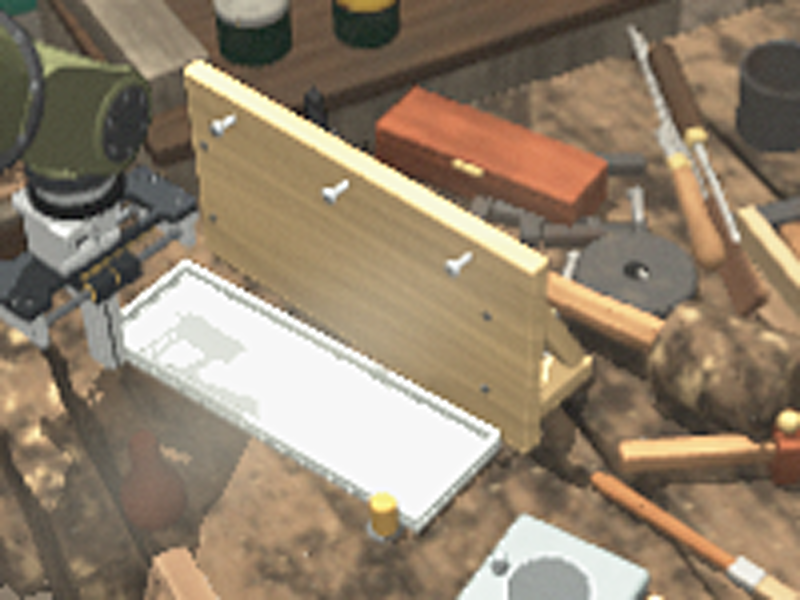

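```bash
python3 -m handwheel '[[0,0,0,0,0.02,0,0],[0,0,0,0,0.04,0,0],[0,0,0,0,0.06,0,0],[0,0,0,0,0.075,0,0],[0,0,0,0,0.082,0,0],[0,0,0,0,0.082,0,0]]'
python3 -c "
from h import *
print(toB(telemetry.read_state()['eef_pos']))"
```

```text
clock: 7.78
eef_pos: [527.4, 218.6, 13.9]
eef_rot: [-1.425, 1.569, -2.906]
wrist_force: [0.1, -0.1, 0.6]
finger_gap: 0.5
[-124.55369141  139.62960065   13.91727578]
```

```bash
python3 -m handwheel '[[0,0,0,0,0.006,0,0],[0,0,0,0,0.012,0,0],[0,0,0,0,0.012,0,0]]'
python3 -m handwheel '[[0,0,0,0,0.006,0,0],[0,0,0,0,0.012,0,0],[0,0,0,0,0.012,0,0]]'
python3 - <<'E'
from h import *
im,c=snap('scene','s4.png')
crop(im,'s4a.png',220,90,200,150,4)
print(toB(telemetry.read_state()['eef_pos']))
E
```

```text
clock: 8.15
eef_pos: [530.3, 218.8, 13.8]
eef_rot: [-1.435, 1.567, -2.916]
wrist_force: [-8.2, -1.3, 4.2]
finger_gap: 0.3
clock: 8.52
eef_pos: [530.6, 218.9, 13.7]
eef_rot: [-1.442, 1.559, -2.923]
wrist_force: [-28.1, -3.6, 20.3]
finger_gap: 0.6
[-121.32439658  139.63464334   13.67042546]
```

View pics/s4a.png

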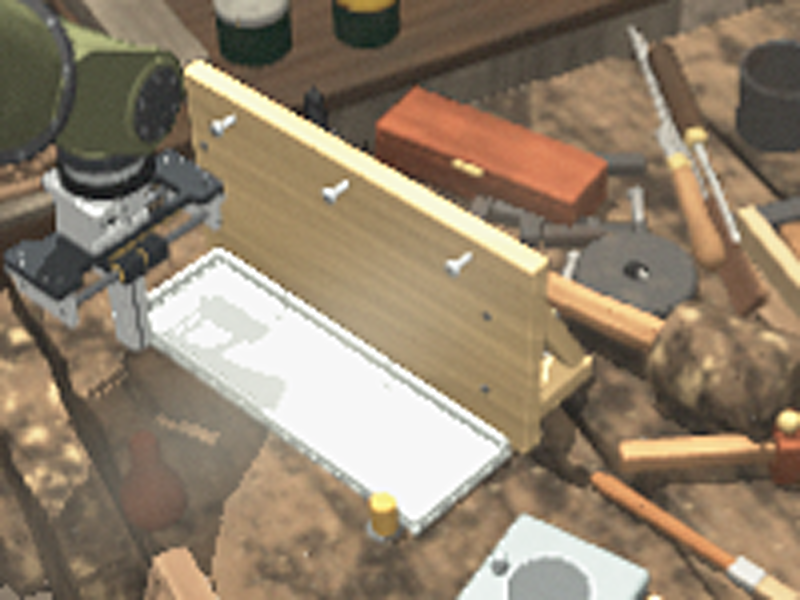

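```bash
python3 -m handwheel '[[0,0,0,0,-0.04,0,0],[0,0,0,0,-0.12,0,0],[0,0,0,-0.15,-0.12,0,0],[0,0,0,-0.35,-0.12,0,0],[0,0,0,-0.55,-0.12,0,0],[0.05,0,0,-0.75,-0.12,0,0],[0.1,0,0,-0.9,-0.12,0,0],[0.15,0,0,-1,-0.12,0,0]]'
python3 - <<'E'
from h import *
rows(B(-130,20,410),down(YAW-np.pi/2))
E
```

```text
clock: 9.57
eef_pos: [498.6, 216.4, 316.7]
eef_rot: [-0.981, 1.562, -2.938]
wrist_force: [-0.2, 0.6, 0.5]
finger_gap: -0.0
turn [0.3475 0.0026 0.0012] shift [-0.3111  0.2517  0.3208] mm 153.86528318374258
```

```bash
python3 -m handwheel '[[0.05,0,0,-0.1,0.1,0.1,0],[0.1,0,0,-0.2,0.2,0.2,0],[0.16,0,0,-0.31,0.25,0.32,0],[0.22,0,0,-0.31,0.25,0.32,0],[0.28,0,0,-0.31,0.25,0.32,0],[0.3475,0,0,-0.31,0.25,0.32,0],[0.3475,0,0,-0.31,0.25,0.32,0],[0.3475,0,0,-0.31,0.25,0.32,0]]'
python3 - <<'E'
from h import *
im,c=snap('wrist','w4.png')
np.save('w4c.npy',c,allow_pickle=True)
crop(im,'w4a.png',120,30,200,150,4);crop(im,'w4b.png',360,30,200,150,4)
E
```

```text
clock: 10.58
eef_pos: [532.7, 99.3, 409.7]
eef_rot: [0.12, 1.562, -2.926]
wrist_force: [-0.0, 0.4, 1.0]
finger_gap: 0.5
```

View pics/w4.png

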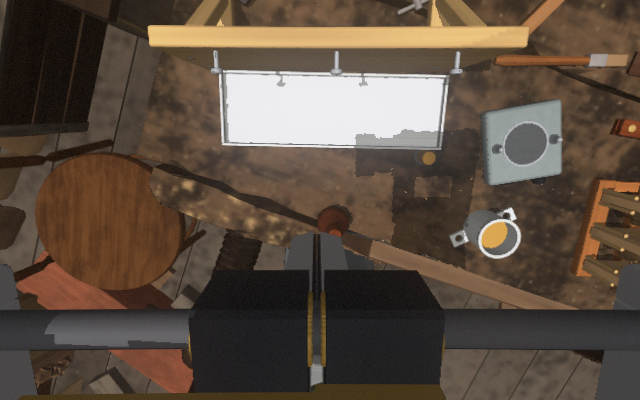

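View pics/w4a.png

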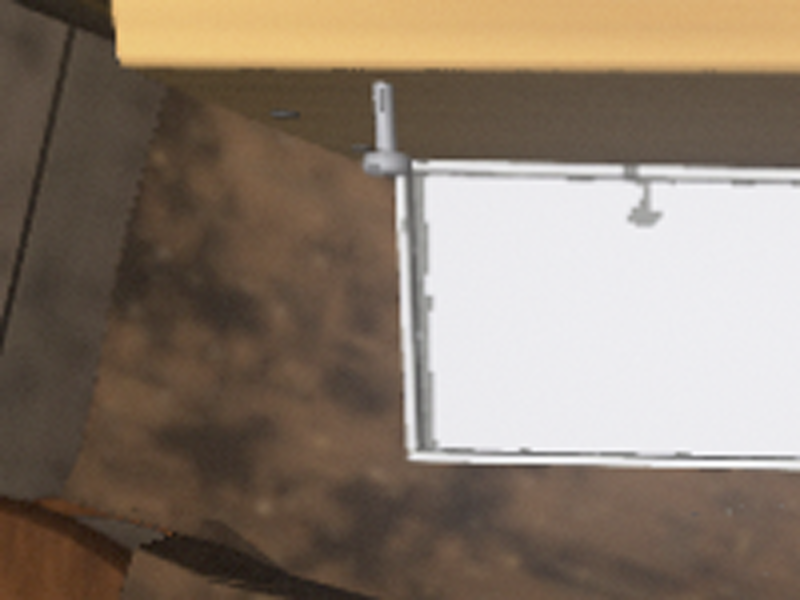

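View pics/w4b.png

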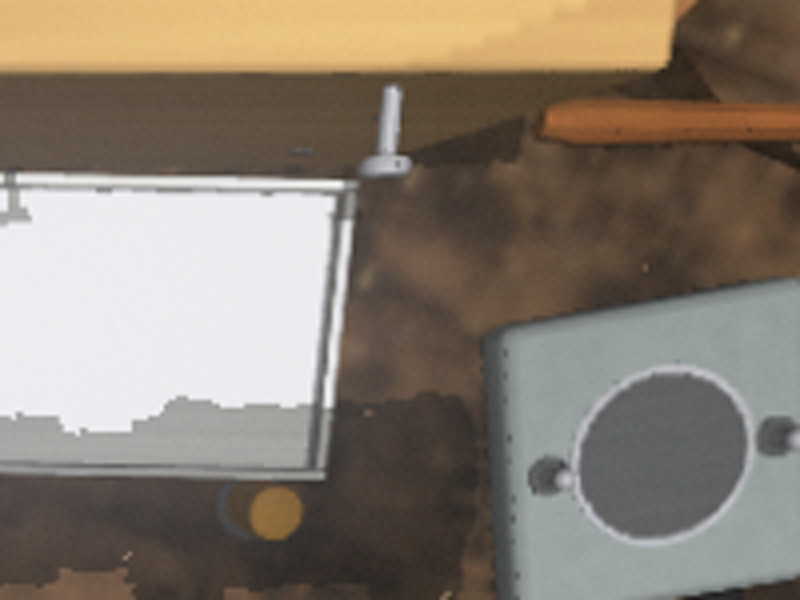

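```bash
python3 - <<'E'
from h import *
c=np.load('w4c.npy',allow_pickle=True).item()
o=dict(a=(120,30),b=(360,30))
def g(k,x,y,z): return toB(onz(c,o[k][0]+(x+.5)/4-.5,o[k][1]+(y+.5)/4-.5,z)).round(1)
print('board',g('a',118,66,200),g('b',670,70,200))
print('scr',g('a',386,163,180),g('b',386,165,180))
print('tray BL',g('a',410,161,18),'FL',g('a',410,459,18),'BR',g('b',356,181,18),'FR',g('b',324,478,18))
print('dog',g('b',276,514,34))
print('foot',g('a',360,157,0),g('b',410,163,0))
E
```

```text
board [1.000e-01 1.833e+02 2.000e+02] [  -0.2 -184.1  200. ]
scr [-19.3 125.2 180. ] [ -19.3 -125.2  180. ]
tray BL [ -1.1 158.7  18. ] FL [-109.1  165.6   18. ] BR [  -7.4 -174.    18. ] FR [-115.6 -172.1   18. ]
dog [-127.6 -149.8   34. ]
foot [  2.1 181.8   0. ] [   0.7 -199.9    0. ]
```

```bash
python3 -m handwheel '[[-0.05,0,0,0,0,0,0],[-0.1,0,0,0,0,0,0],[-0.16,0,0,0,0.1,0,0],[-0.22,0,0,0,0.2,0,0],[-0.28,0,0,0,0.3,0,0],[-0.34,0,0,0,0.4,0,0],[-0.4,0,0,0,0.5,0,0],[-0.46,0,0,0,0.6,0,0],[-0.52,0,0,0,0.7,0,0],[-0.58,0,0,0,0.72,0,0],[-0.6,0,0,0,0.72,0,0],[-0.6,0,0,0,0.72,0,0]]'
python3 - <<'E'
from h import *
rows(B(-72,-205,100),down(YAW+np.pi/2));rows(B(-72,-205,14),down(YAW+np.pi/2))
E
```

```text
clock: 12.12
eef_pos: [553.3, -115.8, 409.9]
eef_rot: [-1.764, 1.562, -2.924]
wrist_force: [1.0, 0.1, 0.3]
finger_gap: 0.6
turn [-0.3985 -0.0021  0.002 ] shift [1.0315 0.1811 0.0915] mm 315.37042880663586
turn [-0.3985 -0.0021  0.002 ] shift [1.3181 0.1835 0.0919] mm 400.2020236492311
```

```bash
python3 -m handwheel '[[-0.05,0,0,0,0,0,0],[-0.1,0,0,0.1,0.05,0.03,0],[-0.16,0,0,0.3,0.1,0.05,0],[-0.22,-0.001,0.001,0.5,0.15,0.08,0],[-0.28,-0.001,0.001,0.7,0.18,0.09,0],[-0.34,-0.002,0.002,0.9,0.18,0.0915,0],[-0.3985,-0.002,0.002,1,0.18,0.0915,0],[-0.3985,-0.002,0.002,1,0.18,0.0915,0],[-0.3985,-0.002,0.002,1,0.18,0.0915,0]]'
python3 - <<'E'
from h import *
print(toB(telemetry.read_state()['eef_pos']))
rows(B(-72,-205,14),down(YAW+np.pi/2))
im,c=snap('scene','s5.png');crop(im,'s5a.png',260,90,200,150,4)
E
```

```text
clock: 13.25
eef_pos: [612.1, -120.0, 111.3]
eef_rot: [-0.232, 1.569, -0.144]
wrist_force: [0.4, 0.5, -0.4]
finger_gap: 0.2
[ -71.44550787 -205.25726946  111.26758876]
turn [-0.0015  0.0007  0.0002] shift [ 0.3242  0.001  -0.0025] mm 97.26950946955732
```

View pics/s5a.png

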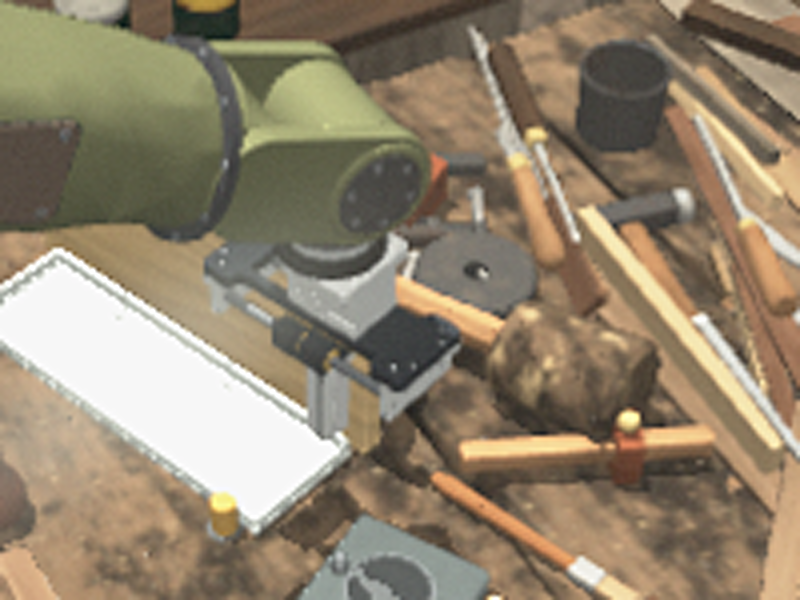

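```bash
python3 - <<'E'
from h import *
c=np.load('w4c.npy',allow_pickle=True).item()
for p in [(496,61),(483,112),(486,185),(561,101)]: print(toB(onz(c,*p,10 if p[0]==496 else 26)).round(1))
E
python3 -m handwheel '[[0,0,0,0.15,0,0,0],[0,0,0,0.322,0,0,0],[0,0,0,0.322,0,0,0],[0,0,0,0.322,0,0,0]]'
python3 -m handwheel '[[0,0,0,0,0.02,0,0],[0,0,0,0,0.04,0,0],[0,0,0,0,0.055,0,0],[0,0,0,0,0.065,0,0],[0,0,0,0,0.075,0,0],[0,0,0,0,0.075,0,0]]'
python3 -c "
from h import *
print(toB(telemetry.read_state()['eef_pos']))"
```

```text
[  12.3 -244.2   10. ]
[ -60.2 -226.9   26. ]
[-170.4 -244.6   26. ]
[ -45.1 -338.    26. ]
clock: 13.8
eef_pos: [613.8, -120.4, 17.8]
eef_rot: [-0.306, 1.565, -0.219]
wrist_force: [0.3, 0.2, 0.7]
finger_gap: 0.5
clock: 14.55
eef_pos: [611.9, -98.0, 17.8]
eef_rot: [-0.324, 1.564, -0.236]
wrist_force: [-0.0, -0.9, 0.9]
finger_gap: 0.3
[ -69.56060986 -183.36242526   17.84338883]
```

```bash
python3 -m handwheel '[[0,0,0,0,0.006,0,0],[0,0,0,0,0.008,0,0],[0,0,0,0,0.008,0,0]]'
python3 - <<'E'
from h import *
print(toB(telemetry.read_state()['eef_pos']))
rows(B(-150,-115,70),down(YAW+np.pi/2))
E
```

```text
clock: 14.92
eef_pos: [611.7, -95.7, 17.8]
eef_rot: [-0.336, 1.564, -0.249]
wrist_force: [-0.4, -2.5, 0.4]
finger_gap: 0.7
[ -69.55547857 -181.05438724   17.83171011]
turn [-0.0016  0.0019  0.0007] shift [-0.176   0.2185 -0.2682] mm 116.43038079315676
```

```bash
python3 -m handwheel '[[0,0,0,0,-0.04,0,0],[0,0,0,-0.1,-0.04,0,0],[0,0,0,-0.2,-0.04,0,0],[0,0,0,-0.2,0.1,-0.15,0],[0,0,0,-0.2,0.218,-0.268,0],[0,0,0,-0.2,0.218,-0.268,0],[0,0,0,-0.1,0.218,-0.268,0],[0,0,0,0.006,0.218,-0.268,0],[0,0,0,0.006,0.218,-0.268,0]]'
python3 - <<'E'
from h import *
print(toB(telemetry.read_state()['eef_pos']))
rows(B(-118,-115,14),down(YAW+np.pi/2))
E
```

```text
clock: 16.05
eef_pos: [525.4, -38.1, 13.8]
eef_rot: [-0.427, 1.568, -0.34]
wrist_force: [-0.1, -0.6, 0.7]
finger_gap: 0.5
[-150.20215202 -115.77247034   13.77974865]
turn [-0.0017  0.0008  0.0004] shift [-0.0005  0.0032  0.1073] mm 32.21216875667836
```

```bash
python3 -m handwheel '[[0,0,0,0,0,0.03,0],[0,0,0,0,0,0.06,0],[0,0,0,0,0,0.075,0],[0,0,0,0,0,0.09,0],[0,0,0,0,0,0.1,0],[0,0,0,0,0,0.106,0],[0,0,0,0,0,0.106,0]]'
python3 -m handwheel '[[0,0,0,0,0,0.005,0],[0,0,0,0,0,0.005,0]]'
python3 -m handwheel '[[0,0,0,0,0,0.007,0],[0,0,0,0,0,0.007,0]]'
python3 -c "
from h import *
print(toB(telemetry.read_state()['eef_pos']))"
```

```text
clock: 16.92
eef_pos: [556.8, -35.4, 13.8]
eef_rot: [-0.552, 1.569, -0.465]
wrist_force: [-3.6, -0.8, 2.4]
finger_gap: 0.6
clock: 17.18
eef_pos: [557.0, -35.4, 13.8]
eef_rot: [-2.626, 1.569, -2.539]
wrist_force: [-13.6, -2.2, 9.9]
finger_gap: 0.1
clock: 17.42
eef_pos: [557.1, -35.4, 13.7]
eef_rot: [-3.084, 1.564, -2.997]
wrist_force: [-19.9, -3.8, 16.0]
finger_gap: 0.3
[-118.43167321 -115.96866021   13.72386747]
```

```bash
python3 -m handwheel '[[0,0,0,0,0,-0.05,0],[0,0,0,-0.1,0,-0.08,0],[0,0,0,-0.3,0,-0.08,0],[0,0,0,-0.5,0,-0.08,0],[0.05,0,0,-0.7,0.1,-0.08,0],[0.11,0,0,-0.9,0.2,-0.08,0],[0.17,0,0,-1,0.3,-0.08,0],[0.23,0,0,-1,0.4,-0.08,0],[0.29,0,0,-1,0.45,-0.08,0],[0.35,0,0,-1,0.45,-0.08,0],[0.4,0,0,-1,0.45,-0.08,0],[0.46,0,0,-1,0.45,-0.08,0]]'
python3 - <<'E'
from h import *
rows(B(-110,30,410),down(YAW-np.pi/2))
E
```

```text
clock: 18.92
eef_pos: [523.6, 97.6, 313.9]
eef_rot: [-1.675, 1.565, -3.037]
wrist_force: [0.5, 0.7, -0.2]
finger_gap: 0.2
turn [0.5369 0.0015 0.0016] shift [-0.3209  0.0997 -0.0235] mm 101.04719168613867
```

```bash
python3 -m handwheel '[[0.05,0,0,-0.1,0,0,0],[0.1,0,0,-0.2,0.05,0,0],[0.16,0,0,-0.3,0.1,-0.02,0],[0.22,0,0,-0.32,0.1,-0.02,0],[0.28,0,0,-0.32,0.1,-0.02,0],[0.34,0,0,-0.32,0.1,-0.02,0],[0.4,0,0,-0.32,0.1,-0.02,0],[0.46,0,0,-0.32,0.1,-0.02,0],[0.52,0,0,-0.32,0.1,-0.02,0],[0.537,0,0,-0.32,0.1,-0.02,0],[0.537,0,0,-0.32,0.1,-0.02,0]]'
python3 - <<'E'
from h import *
im,c=snap('wrist','w5.png')
np.save('w5c.npy',c,allow_pickle=True)
crop(im,'w5a.png',120,30,200,150,4);crop(im,'w5b.png',360,30,200,150,4)
E
```

```text
clock: 20.3
eef_pos: [552.4, 109.8, 409.8]
eef_rot: [-0.034, 1.565, -3.083]
wrist_force: [0.1, 0.2, -0.4]
finger_gap: 0.3
```

View pics/w5a.png

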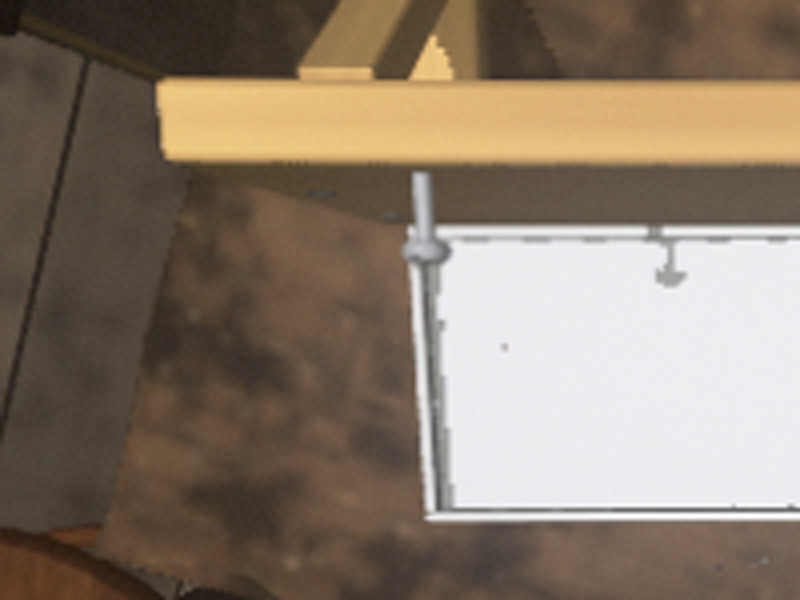

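View pics/w5b.png

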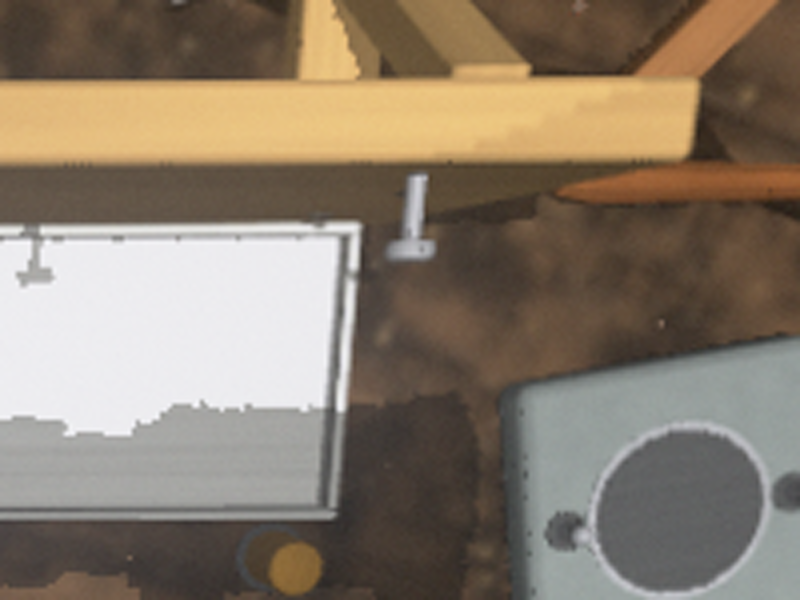

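```bash
python3 - <<'E'
from h import *
c=np.load('w5c.npy',allow_pickle=True).item()
o=dict(a=(120,30),b=(360,30))
def g(k,x,y,z): return toB(onz(c,o[k][0]+(x+.5)/4-.5,o[k][1]+(y+.5)/4-.5,z)).round(1)
print('board',g('a',165,160,200),g('b',690,160,200))
print('scr',g('a',426,250,180),g('b',411,250,180))
print('tray BL',g('a',410,226,18),'FL',g('a',427,520,18),'BR',g('b',361,222,18),'FR',g('b',335,519,18))
E
```

```text
board [  0.5 183.1 200. ] [-1.000e-01 -1.836e+02  2.000e+02]
scr [-19.3 124.9 180. ] [ -19.6 -125.4  180. ]
tray BL [ -1.5 169.1  18. ] FL [-110.5  169.6   18. ] BR [  -0.5 -168.5   18. ] FR [-110.3 -168.6   18. ]
```

```bash
python3 - <<'E'
from h import *
rows([465,-470,400],down(0.085))
E
```

```text
turn [-0.4972  0.0014  0.0014] shift [0.035  1.897  0.4707] mm 586.4536737066904
```

```bash
python3 -m handwheel '[[-0.05,0,0,0,0.1,0.05,0.4],[-0.11,0,0,0,0.3,0.1,0.4],[-0.17,0,0,0,0.5,0.2,0.4],[-0.23,0,0,0,0.7,0.3,0.4],[-0.29,0,0,0,0.9,0.4,0.4],[-0.35,0,0,0,1,0.47,0.4],[-0.41,0,0,0,1,0.47,0.4],[-0.47,0,0,0,1,0.47,0.4],[-0.497,0.001,0.001,0.03,1,0.47,0.4],[-0.497,0.001,0.001,0.03,1,0.47,0.4]]'
python3 -c "
from h import *
rows([465,-470,400],down(0.085))"
```

```text
clock: 21.6
eef_pos: [439.9, -202.0, 401.2]
eef_rot: [-1.836, 1.569, 2.961]
wrist_force: [0.5, -0.0, 0.1]
finger_gap: 37.8
turn [-0.0002 -0.0002  0.0007] shift [0.0034 0.008  0.8971] mm 269.1510731041726
```

```bash
python3 -m handwheel '[[0,0,0,0,0,0.15,0.4],[0,0,0,0,0,0.35,0.4],[0,0,0,0,0,0.55,0.4],[0,0,0,0,0,0.75,0.4],[0,0,0,0,0.008,0.897,0.4],[0,0,0,0,0.008,0.897,0.4],[0,0,0,0,0.008,0.897,0.4]]'
python3 - <<'E'
from h import *
im,c=snap('wrist','w6.png')
np.save('w6c.npy',c,allow_pickle=True)
print(telemetry.read_state()['eef_pos'])
E
```

```text
clock: 22.48
eef_pos: [465.2, -469.5, 401.3]
eef_rot: [-1.777, 1.569, 3.018]
wrist_force: [0.3, 0.0, 0.3]
finger_gap: 37.8
[ 465.27805772 -469.04835228  401.87718542]
```

View pics/w6.png

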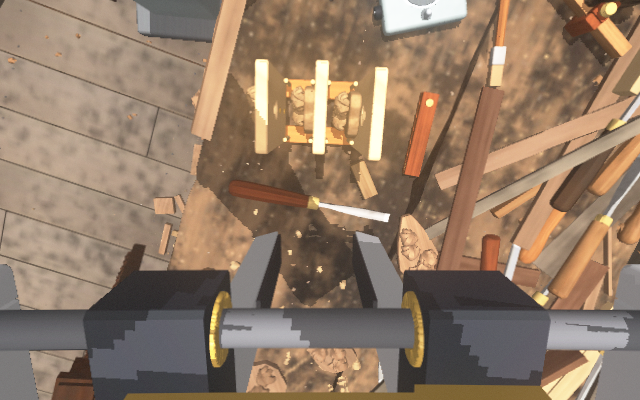

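```bash
python3 - <<'E'
from h import *
c=np.load('w6c.npy',allow_pickle=True).item()
im=cv2.imread('pics/w6.png');hsv=cv2.cvtColor(im,cv2.COLOR_BGR2HSV)
m=cv2.inRange(hsv,(15,20,200),(35,200,255)); m[:40]=0;m[170:]=0;m[:,:240]=0;m[:,400:]=0
cs,_=cv2.findContours(m,cv2.RETR_EXTERNAL,cv2.CHAIN_APPROX_NONE)
for k in cs:
    if cv2.contourArea(k)<300: continue
    pts=np.array([onz(c,*p[0],218)[:2] for p in k],np.float32)
    r=cv2.minAreaRect(pts);b=cv2.boxPoints(r);v=[b[1]-b[0],b[2]-b[1]];L=max(v,key=np.linalg.norm);
    if L[1]<0:L=-L
    print(np.round(r[0],1),np.round(r[1],1),'yaw',np.arctan2(-L[0],L[1]).round(3),cv2.boundingRect(k))
crop(im[:,:,::-1],'w6a.png',230,40,200,150,4)
E
```

```text
[ 522.9 -395.5] [26.1 86.1] yaw 0.028 (368, 67, 32, 94)
[ 467.3 -390. ] [68.9 78.5] yaw 0.553 (283, 60, 83, 94)
[ 401.  -397.9] [20.4 86.2] yaw 0.025 (246, 59, 23, 95)
```

View pics/w6a.png

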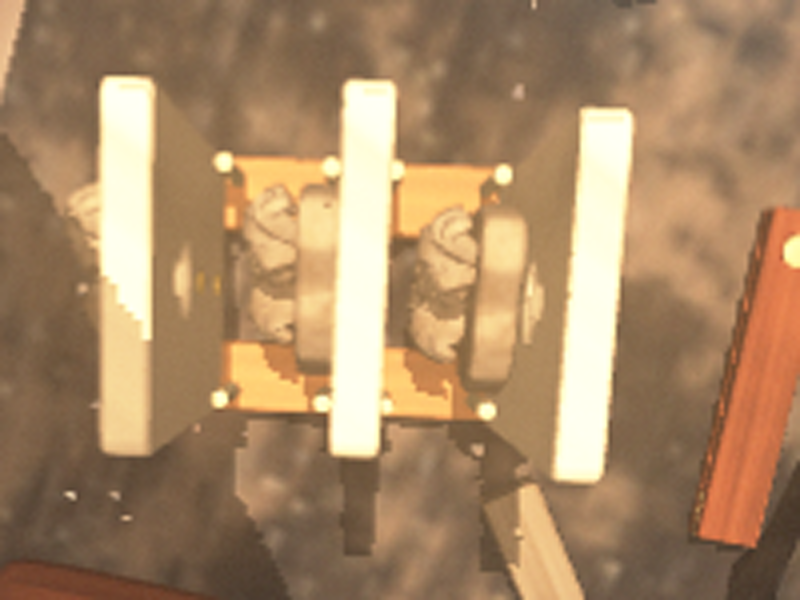

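```bash
python3 - <<'E'
from h import *
c=np.load('w6c.npy',allow_pickle=True).item()
g=lambda x,y,z=218: onz(c,230+(x+.5)/4-.5,40+(y+.5)/4-.5,z)
for q in [[(100,77),(154,77),(154,456),(100,455)],[(344,80),(396,82),(380,458),(331,457)],[(582,109),(632,110),(604,482),(553,482)]]:
    P=np.array([g(*p) for p in q]);v=(P[0]+P[1]-P[2]-P[3])/2
    print(P.mean(0).round(1),'len',np.linalg.norm(v).round(1),'th',np.linalg.norm(P[0]-P[1]).round(1),np.linalg.norm(P[3]-P[2]).round(1),'yaw',np.arctan2(-v[0],v[1]).round(3))
print('dowels',[g(*p,78).round(1) for p in [(223,161),(332,167),(398,169),(503,174),(220,398),(322,402),(386,404),(487,410)]])
E
```

```text
[ 405.6 -398.1  218. ] len 86.5 th 12.4 13.2 yaw 0.044
[ 461.4 -394.1  218. ] len 86.2 th 12.0 12.0 yaw 0.045
[ 516.5 -395.8  218. ] len 85.9 th 11.5 12.5 yaw 0.045
dowels [array([ 414. , -358.9,   78. ]), array([ 449.5, -357.8,   78. ]), array([ 471. , -356.7,   78. ]), array([ 505.2, -355.5,   78. ]), array([ 417.6, -434.8,   78. ]), array([ 452.1, -433.3,   78. ]), array([ 473.8, -432.1,   78. ]), array([ 508.1, -431.4,   78. ])]
```

```bash
python3 - <<'E'
from h import *
rows([405.6,-398.1,260],down(0.045));rows([405.6,-398.1,201],down(0.045))
E
```

```text
turn [0.0123 0.0001 0.0004] shift [ 0.4731 -0.1778 -0.2524] mm 169.48237373224308
turn [0.0123 0.0001 0.0004] shift [ 0.6698 -0.1776 -0.2525] mm 221.2391983466618
```

```bash
python3 -m handwheel '[[0.012,0,0,0.1,-0.1,-0.12,0.4],[0.012,0,0,0.2,-0.178,-0.2525,0.4],[0.012,0,0,0.35,-0.178,-0.2525,0.4],[0.012,0,0,0.45,-0.178,-0.2525,0.4],[0.012,0,0,0.47,-0.178,-0.2525,0.4],[0.012,0,0,0.47,-0.178,-0.2525,0.4]]'
python3 - <<'E'
from h import *
rows([405.6,-398.1,201],down(0.045))
im,c=snap('side','s7.png');crop(im,'s7a.png',240,150,200,150,4)
E
```

```text
clock: 23.28
eef_pos: [405.9, -397.9, 262.4]
eef_rot: [-0.106, 1.569, -1.63]
wrist_force: [-0.6, -0.5, -0.0]
finger_gap: 37.7
turn [0.0004 0.0005 0.0001] shift [ 0.2047 -0.001   0.0003] mm 61.422923255142464
```

View pics/s7a.png

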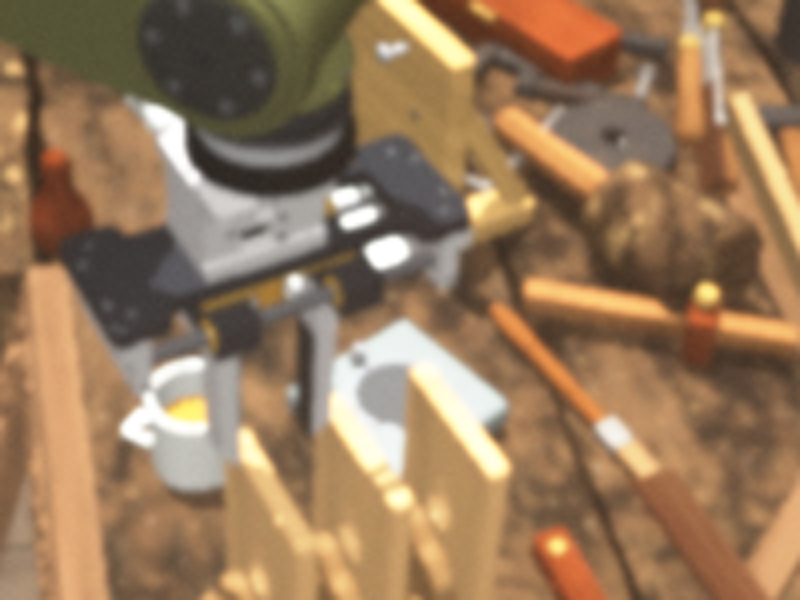

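```bash
python3 -m handwheel '[[0,0,0,0.08,0,0,0.4],[0,0,0,0.15,0,0,0.4],[0,0,0,0.205,0,0,0.4],[0,0,0,0.205,0,0,0.4],[0,0,0,0.205,0,0,0.4],[0,0,0,0.205,0,0,0.08],[0,0,0,0.205,0,0,0.0],[0,0,0,0.205,0,0,0.0],[0,0,0,0.205,0,0,0.0]]' 45
python3 -m handwheel '[[0,0,0,-0.05,0,0,0],[0,0,0,-0.15,0,0,0],[0,0,0,-0.25,0,0,0],[0,0,0,-0.35,0,0,0],[0,0,0,-0.4,0,0,0],[0,0,0,-0.4,0,0,0]]'
python3 - <<'E'
from h import *
print(telemetry.read_state()['finger_gap'])
im,c=snap('side','s8.png');crop(im,'s8a.png',240,100,200,150,4)
for z in [290]: rows(B(-45,125,z),down(YAW))
E
```

```text
clock: 24.45
eef_pos: [406.1, -398.3, 201.4]
eef_rot: [0.242, 1.568, -1.283]
wrist_force: [2.1, 0.0, 1.2]
finger_gap: 12.0
clock: 25.2
eef_pos: [406.1, -398.1, 322.1]
eef_rot: [0.391, 1.567, -1.134]
wrist_force: [-0.6, -0.3, -1.7]
finger_gap: 11.9
11.89460883749622
turn [-0.0147  0.0006 -0.    ] shift [ 0.0992  0.7662 -1.9979] mm 642.6225659420813
```

View pics/s8a.png

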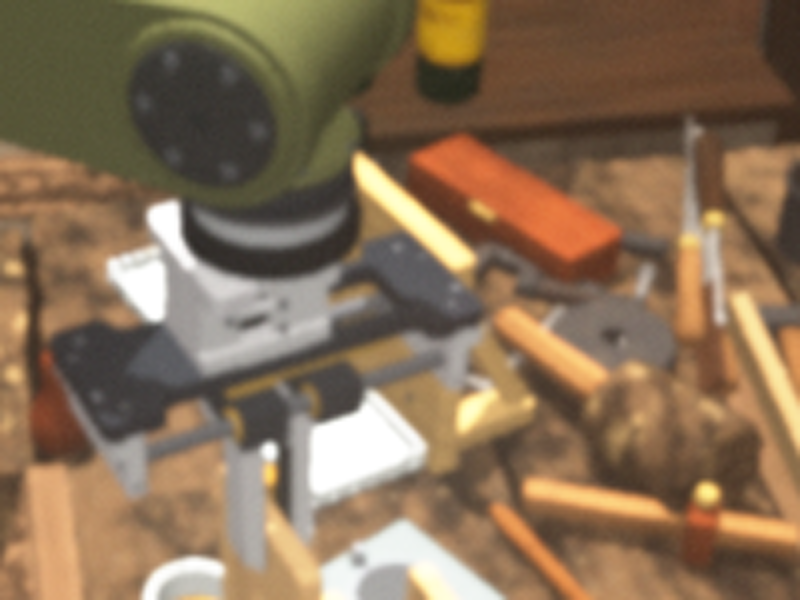

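```bash
python3 -m handwheel '[[0,0,0,0,0.05,-0.12,0],[0,0,0,0,0.1,-0.3,0],[0,0,0,0,0.18,-0.48,0],[0,0,0,0,0.25,-0.66,0],[-0.005,0,0,0,0.32,-0.84,0],[-0.01,0,0,0,0.38,-1,0],[-0.0147,0,0,0,0.38,-1,0],[-0.0147,0,0,0,0.38,-1,0]]'
python3 -c "
from h import *
rows(B(-60,125,290),down(YAW))"
```

```text
clock: 26.25
eef_pos: [505.7, -93.2, 319.3]
eef_rot: [-0.75, 1.569, -2.228]
wrist_force: [-0.1, -0.4, -1.2]
finger_gap: 11.3
turn [0.0001 0.0005 0.0005] shift [ 0.0956  0.3833 -0.9795] mm 316.85212189112593
```

```bash
python3 -m handwheel '[[0,0,0,0,0.05,-0.12,0],[0,0,0,0,0.1,-0.3,0],[0,0,0,0,0.18,-0.48,0],[0,0,0,0,0.25,-0.66,0],[0,0,0,0.05,0.32,-0.82,0],[0,0,0,0.09,0.37,-0.95,0],[0,0.0005,0.0005,0.095,0.383,-0.9795,0],[0,0.0005,0.0005,0.095,0.383,-0.9795,0],[0,0.0005,0.0005,0.095,0.383,-0.9795,0]]'
python3 - <<'E'
from h import *
st=telemetry.read_state();print(toB(st['eef_pos']),R.from_euler('xyz',st['eef_rot']).as_matrix().round(3))
rows(B(-40,125,238),down(YAW))
for n in ('scene','side'):
    im,c=snap(n,n+'9.png');crop(im,n+'9a.png',220,40,160,150,4);np.save(n+'9c.npy',c,allow_pickle=True)
E
```

```text
clock: 27.38
eef_pos: [593.2, 208.3, 290.8]
eef_rot: [1.367, 1.57, -0.113]
wrist_force: [0.2, 0.2, -1.2]
finger_gap: 11.5
[-60.00228077 123.35339204 290.84999439] [[ 0.001  0.996  0.091]
 [-0.     0.091 -0.996]
 [-1.     0.001  0.   ]]
turn [-0.0005  0.0001 -0.0003] shift [ 0.1762  0.0665 -0.0056] mm 56.53250799808296
```

View pics/scene9a.png

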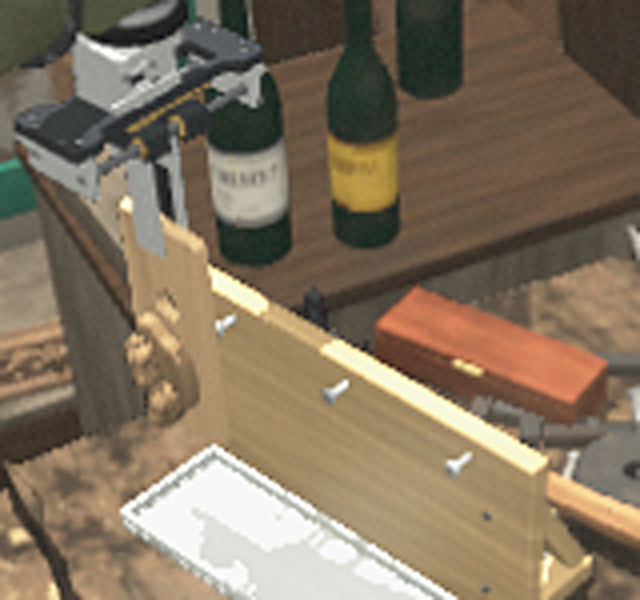

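View pics/side9a.png

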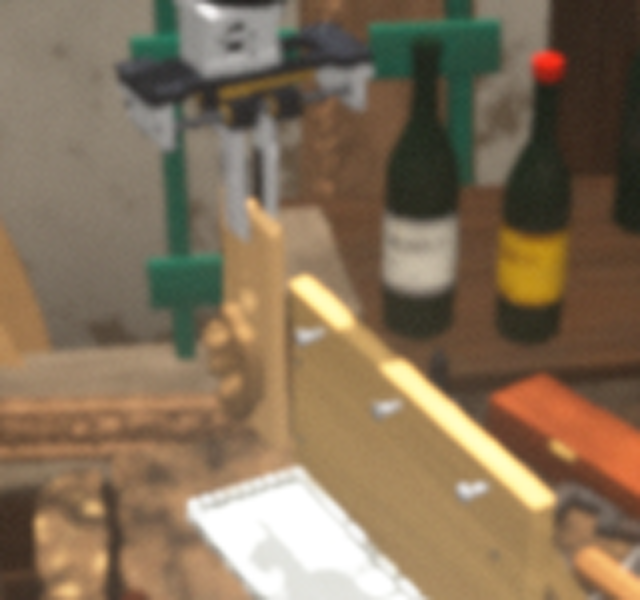

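```bash
python3 -m handwheel '[[0,0,0,0.08,0.03,-0.0056,0],[0,0,0,0.15,0.066,-0.0056,0],[0,0,0,0.176,0.066,-0.0056,0],[0,0,0,0.176,0.066,-0.0056,0],[0,0,0,0.176,0.066,-0.0056,0]]'
python3 - <<'E'
from h import *
st=telemetry.read_state();print(toB(st['eef_pos']));rows(B(-8.5,125,238),down(YAW))
for n in ('scene','side'):
    im,c=snap(n,n+'10.png');crop(im,n+'10a.png',220,60,120,110,6);np.save(n+'10c.npy',c,allow_pickle=True)
E
```

```text
clock: 28.1
eef_pos: [612.8, 212.2, 239.1]
eef_rot: [1.66, 1.569, 0.18]
wrist_force: [-0.7, 0.0, -1.7]
finger_gap: 11.8
[-40.11205886 125.42408482 239.09670428]
turn [-0.0004 -0.0001 -0.0007] shift [0.0039 0.1054 0.0013] mm 31.633919669212407
```

View pics/scene10a.png

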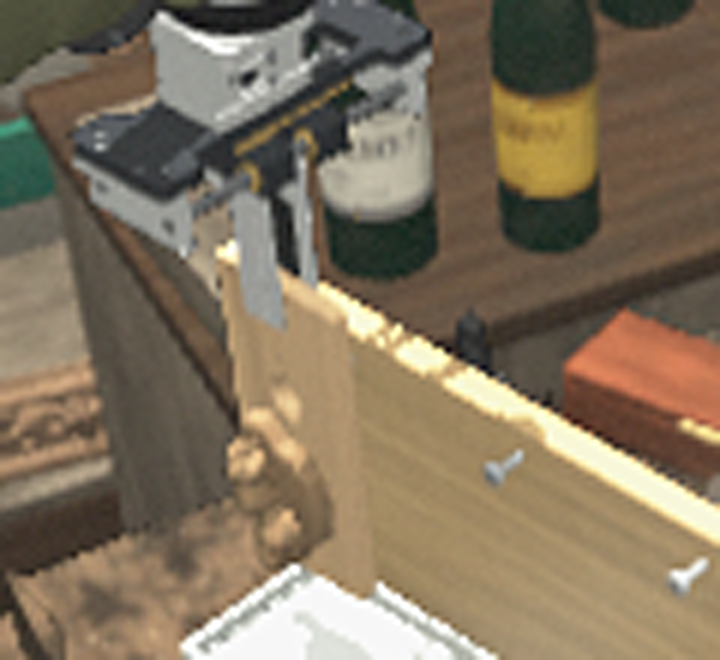

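```bash
python3 -m handwheel '[[0,0,0,0.004,0.02,0.001,0],[0,0,0,0.004,0.04,0.001,0],[0,0,0,0.004,0.06,0.001,0],[0,0,0,0.004,0.06,0.001,0]]'
python3 -m handwheel '[[0,0,0,0,0.02,0,0],[0,0,0,0,0.04,0,0],[0,0,0,0,0.045,0,0],[0,0,0,0,0.045,0,0]]'
python3 - <<'E'
from h import *
st=telemetry.read_state();print(toB(st['eef_pos']),st['moment']);rows(B(-8.5,125,215.5),down(YAW))
E
```

```text
clock: 28.7
eef_pos: [631.1, 213.5, 237.5]
eef_rot: [1.636, 1.569, 0.156]
wrist_force: [0.1, 0.7, -1.5]
finger_gap: 11.7
clock: 29.2
eef_pos: [644.6, 214.8, 237.4]
eef_rot: [1.648, 1.569, 0.168]
wrist_force: [-0.4, -0.2, -2.6]
finger_gap: 11.8
[ -8.19634312 125.06409184 237.44352635] [-0.0769058   0.10645043  0.03582543]
turn [-0.0004 -0.     -0.0006] shift [ 0.0731 -0.0011  0.0002] mm 21.945720856134578
```

```bash
python3 -m handwheel '[[0,0,0,0.02,-0.001,0,0],[0,0,0,0.04,-0.001,0,0],[0,0,0,0.055,-0.001,0,0],[0,0,0,0.055,-0.001,0,0]]'
python3 -m handwheel '[[0,0,0,0.01,0,0,0],[0,0,0,0.018,0,0,0],[0,0,0,0.018,0,0,0]]'
python3 - <<'E'
from h import *
st=telemetry.read_state();print(toB(st['eef_pos']),st['moment'])
E
```

```text
clock: 29.7
eef_pos: [644.2, 214.7, 220.4]
eef_rot: [1.554, 1.57, 0.075]
wrist_force: [0.4, 0.0, -1.7]
finger_gap: 11.6
clock: 30.08
eef_pos: [644.3, 214.7, 215.8]
eef_rot: [1.645, 1.569, 0.165]
wrist_force: [-1.9, 0.4, 4.4]
finger_gap: 11.8
[ -8.5402921  125.04540837 215.76098062] [-0.14008222  0.40786345  0.01135757]
```

```bash
python3 -m handwheel '[[0,0,0,0,0,0,0.15],[0,0,0,0,0,0,0.25],[0,0,0,0,0,0,0.3],[0,0,0,-0.05,0,0,0.3],[0,0,0,-0.15,0,0,0.3],[0,0,0,-0.3,0,0,0.3],[0,0,0,-0.45,-0.2,0.1,0.3],[0,0,0,-0.45,-0.3,0.3,0.4],[0,0,0,-0.45,-0.4,0.5,0.4],[0,0,0,-0.45,-0.5,0.7,0.4]]'
python3 - <<'E'
from h import *
for n in ('scene','side'):
    im,c=snap(n,n+'11.png');crop(im,n+'11a.png',220,90,150,110,5)
rows([461.4,-394.1,300],down(0.045))
E
```

```text
clock: 31.32
eef_pos: [522.5, 15.4, 351.8]
eef_rot: [1.518, 1.567, 0.038]
wrist_force: [1.2, 0.2, -0.4]
finger_gap: 38.0
turn [ 0.0132  0.0003 -0.0014] shift [ 0.1746 -0.3198  1.3339] mm 414.8330466368642
```

View pics/scene11a.png

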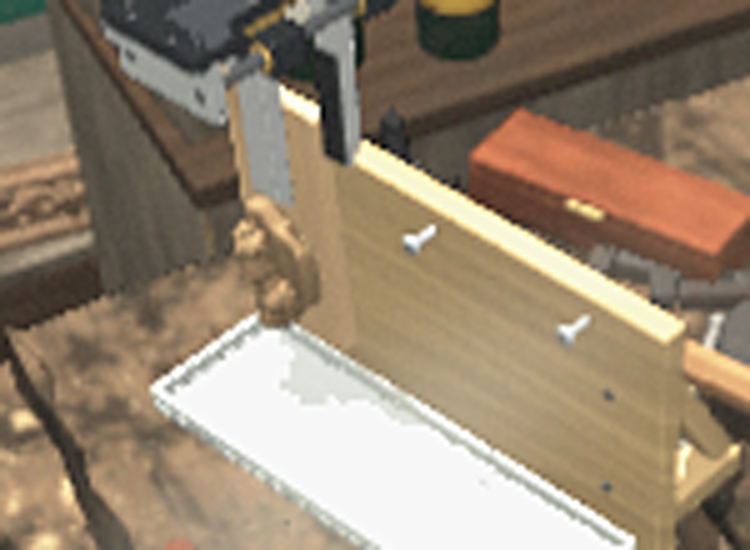

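View pics/side11a.png

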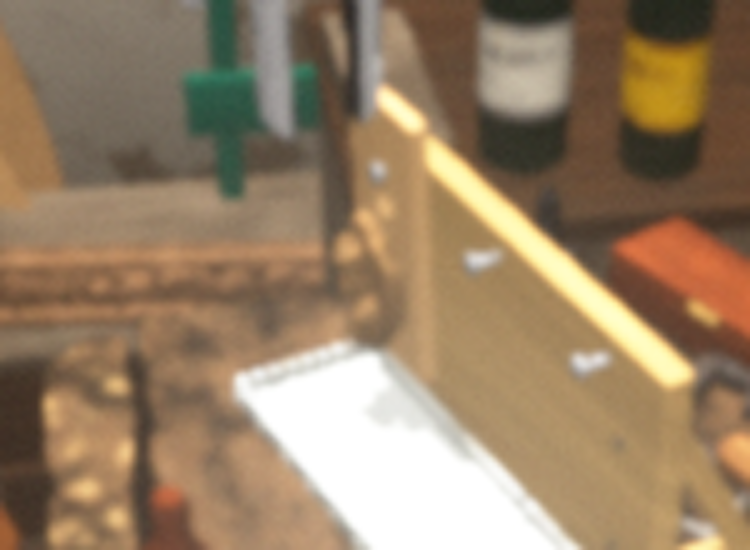

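```bash
python3 -m handwheel '[[0,0,0,0,-0.05,0.15,0.4],[0,0,0,0,-0.1,0.35,0.4],[0,0,0,0,-0.15,0.55,0.4],[0,0,0,0,-0.2,0.75,0.4],[0,0,0,0,-0.25,0.95,0.4],[0.0132,0,-0.001,0,-0.32,1,0.4],[0.0132,0,-0.001,0,-0.32,1,0.4],[0.0132,0,-0.001,0,-0.32,1,0.4]]'
python3 -c "
from h import *
rows([461.4,-394.1,260],down(0.045))"
```

```text
clock: 32.42
eef_pos: [453.1, -293.5, 352.9]
eef_rot: [1.093, 1.568, -0.431]
wrist_force: [-0.4, 0.3, 0.5]
finger_gap: 37.7
turn [ 0.0005  0.0004 -0.0007] shift [0.31   0.0112 0.336 ] mm 137.20457168774257
```

```bash
python3 -m handwheel '[[0,0,0,0.05,0.005,0.15,0.4],[0,0,0,0.15,0.011,0.3,0.4],[0,0,0,0.25,0.011,0.336,0.4],[0,0,0,0.3,0.011,0.336,0.4],[0,0,-0.001,0.3,0.011,0.336,0.4],[0,0,-0.001,0.3,0.011,0.336,0.4]]'
python3 -c "
from h import *
rows([461.4,-394.1,201],down(0.045))
im,c=snap('scene','s12.png');crop(im,'s12a.png',280,180,200,150,4)"
```

```text
clock: 33.17
eef_pos: [462.0, -393.5, 264.8]
eef_rot: [0.225, 1.568, -1.298]
wrist_force: [0.6, 0.1, 0.1]
finger_gap: 37.2
turn [ 0.0009  0.0009 -0.0002] shift [ 0.2125 -0.0023  0.0014] mm 63.756827465601305
```

View pics/s12a.png

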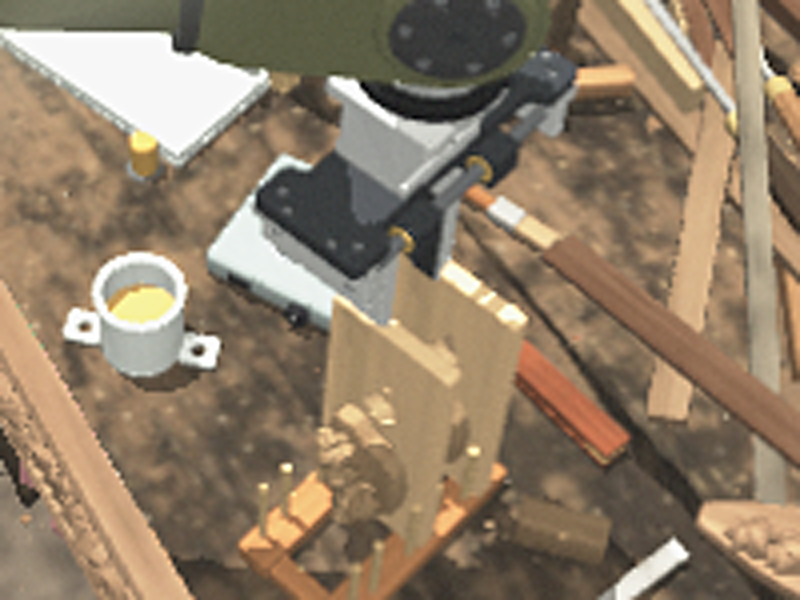

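```bash
python3 -m handwheel '[[0,0,0,0.08,-0.002,0,0.4],[0,0,0,0.15,-0.002,0.001,0.4],[0,0,0,0.212,-0.002,0.001,0.4],[0,0,0,0.212,-0.002,0.001,0.4],[0,0,0,0.212,-0.002,0.001,0.4],[0,0,0,0.212,-0.002,0.001,0.08],[0,0,0,0.212,-0.002,0.001,0],[0,0,0,0.212,-0.002,0.001,0],[0,0,0,0.212,-0.002,0.001,0]]' 45
python3 -m handwheel '[[0,0,0,-0.05,0,0,0],[0,0,0,-0.15,0,0,0],[0,0,0,-0.25,0,0,0],[0,0,0,-0.35,0,0,0],[0,0,0,-0.4,0,0,0],[0,0,0,-0.4,0,0,0]]'
python3 - <<'E'
from h import *
st=telemetry.read_state();print(st['finger_gap'])
rows(B(-60,0,290),down(YAW),st)
E
```

```text
clock: 34.35
eef_pos: [461.6, -394.2, 201.4]
eef_rot: [0.418, 1.567, -1.105]
wrist_force: [1.6, 0.7, 1.7]
finger_gap: 11.5
clock: 35.1
eef_pos: [461.5, -393.9, 322.1]
eef_rot: [0.493, 1.566, -1.031]
wrist_force: [-0.5, -0.4, -1.7]
finger_gap: 11.7
11.69820128935715
turn [-0.0143  0.0013 -0.0007] shift [ 0.1016  0.552  -1.574 ] mm 501.3203957141458
```

```bash
python3 -m handwheel '[[0,0,0,0,0.05,-0.12,0],[0,0,0,0,0.1,-0.3,0],[0,0,0,0,0.18,-0.48,0],[0,0,0,0,0.25,-0.66,0],[-0.005,0,0,0,0.32,-0.84,0],[-0.01,0,0,0,0.36,-1,0],[-0.0143,0.001,-0.0007,0,0.36,-1,0],[-0.0143,0.001,-0.0007,0,0.36,-1,0]]'
python3 -c "
from h import *
rows(B(-60,0,290),down(YAW))"
```

```text
clock: 36.1
eef_pos: [554.9, -89.4, 320.1]
eef_rot: [-1.118, 1.569, -2.596]
wrist_force: [0.5, -0.0, -1.8]
finger_gap: 11.6
turn [0.0001 0.0003 0.0005] shift [ 0.0995  0.2189 -0.5654] mm 184.30216030637254
```

```bash
python3 -m handwheel '[[0,0,0,0,0.06,-0.12,0],[0,0,0,0.02,0.12,-0.28,0],[0,0,0,0.06,0.18,-0.45,0],[0,0,0,0.098,0.219,-0.565,0],[0,0.0003,0.0005,0.098,0.219,-0.5654,0],[0,0.0003,0.0005,0.098,0.219,-0.5654,0]]'
python3 - <<'E'
from h import *
st=telemetry.read_state();print(toB(st['eef_pos']));rows(B(-40,0,238),down(YAW))
E
```

```text
clock: 36.85
eef_pos: [604.6, 84.0, 290.3]
eef_rot: [-1.175, 1.57, -2.654]
wrist_force: [0.6, -0.5, -2.0]
finger_gap: 11.5
[-60.0382834   -1.43639444 290.32596072]
turn [-0.0004  0.0001  0.0001] shift [ 0.1744  0.0669 -0.0049] mm 56.04999729308343
```

```bash
python3 -m handwheel '[[0,0,0,0.08,0.03,-0.005,0],[0,0,0,0.15,0.066,-0.005,0],[0,0,0,0.176,0.066,-0.005,0],[0,0,0,0.178,0.066,-0.005,0],[0,0,0,0.178,0.066,-0.005,0]]'
python3 - <<'E'
from h import *
st=telemetry.read_state();print(toB(st['eef_pos']));rows(B(-8.5,0,238),down(YAW))
im,c=snap('scene','s13.png');crop(im,'s13a.png',220,60,150,120,5)
E
```

```text
clock: 37.48
eef_pos: [624.3, 87.2, 237.8]
eef_rot: [1.381, 1.57, -0.098]
wrist_force: [0.1, -0.1, -1.5]
finger_gap: 11.6
[-4.01515793e+01 -7.05663087e-02  2.37823288e+02]
turn [-0.0004  0.0001 -0.0003] shift [-0.0005  0.1055 -0.0004] mm 31.652151225306888
```

View pics/s13a.png

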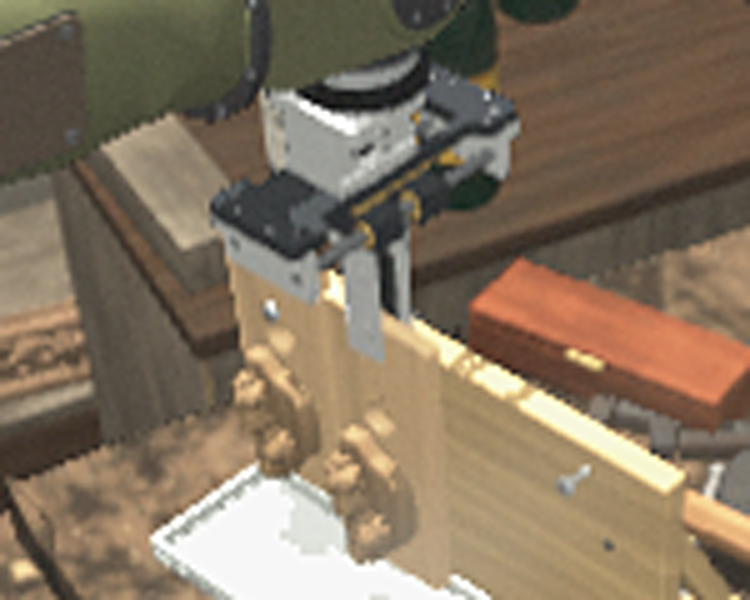

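```bash
python3 -m handwheel '[[0,0,0,0,0.02,0,0],[0,0,0,0,0.04,0,0],[0,0,0,0,0.06,0,0],[0,0,0,0,0.06,0,0]]'
python3 -m handwheel '[[0,0,0,0,0.02,0,0],[0,0,0,0,0.04,0,0],[0,0,0,0,0.045,0,0],[0,0,0,0,0.045,0,0]]'
python3 -m handwheel '[[0,0,0,0.02,0,0,0],[0,0,0,0.04,0,0,0],[0,0,0,0.055,0,0,0],[0,0,0,0.055,0,0,0]]'
python3 - <<'E'
from h import *
st=telemetry.read_state();print(toB(st['eef_pos']),st['moment']);rows(B(-8.5,0,215),down(YAW))
E
```

```text
clock: 38.02
eef_pos: [642.6, 89.0, 237.6]
eef_rot: [1.29, 1.57, -0.19]
wrist_force: [-0.4, 0.0, -1.2]
finger_gap: 11.5
clock: 38.52
eef_pos: [656.1, 90.2, 237.4]
eef_rot: [1.199, 1.57, -0.281]
wrist_force: [-0.4, 0.3, -1.4]
finger_gap: 11.7
clock: 39.02
eef_pos: [655.9, 90.2, 220.4]
eef_rot: [-1.193, 1.57, -2.673]
wrist_force: [0.0, 0.8, -1.4]
finger_gap: 12.1
[-8.44336538e+00 -4.06301789e-02  2.20422034e+02] [-0.06913504  0.02783067 -0.03220859]
turn [-0.0004  0.0001  0.0001] shift [ 0.0181 -0.0002 -0.0001] mm 5.422482476589158
```

```bash
python3 -m handwheel '[[0,0,0,0.01,0,0,0],[0,0,0,0.018,0,0,0],[0,0,0,0.018,0,0,0]]'
python3 -m handwheel '[[0,0,0,0.00,0,0,0.15],[0,0,0,0,0,0,0.25],[0,0,0,0,0,0,0.3],[0,0,0,-0.05,0,0,0.3],[0,0,0,-0.15,0,0,0.3],[0,0,0,-0.3,0,0,0.3],[0,0,0,-0.45,-0.2,0.1,0.3],[0,0,0,-0.45,-0.3,0.3,0.4],[0,0,0,-0.45,-0.4,0.5,0.4],[0,0,0,-0.45,-0.45,0.7,0.4]]'
python3 - <<'E'
from h import *
for n in ('scene','side'):
    im,c=snap(n,n+'14.png');crop(im,n+'14a.png',220,90,150,110,5)
rows([516.5,-395.8,260],down(0.045))
E
```

```text
clock: 39.4
eef_pos: [656.0, 90.2, 215.7]
eef_rot: [1.214, 1.57, -0.265]
wrist_force: [-1.7, 0.2, 3.8]
finger_gap: 11.6
clock: 40.65
eef_pos: [544.0, -111.9, 352.5]
eef_rot: [1.224, 1.568, -0.255]
wrist_force: [0.5, 0.3, -0.4]
finger_gap: 37.5
turn [ 0.013   0.0005 -0.0006] shift [ 0.308  -0.1714  0.9238] mm 296.61534575002355
```

View pics/scene14a.png

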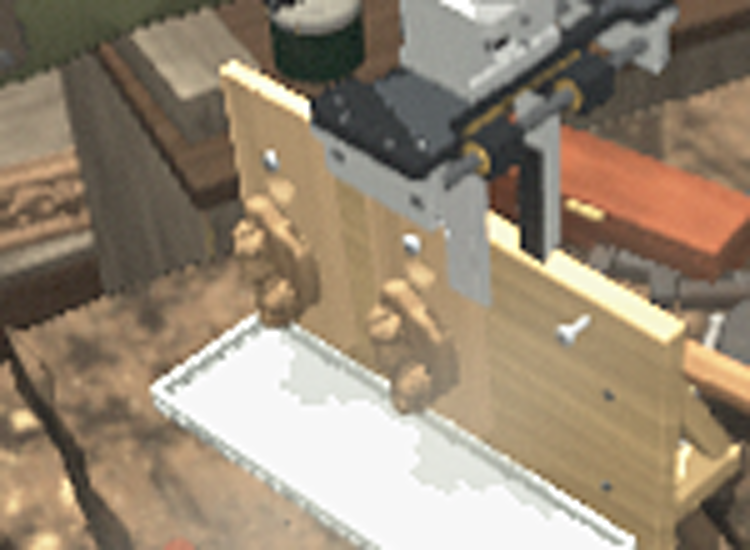

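View pics/side14a.png

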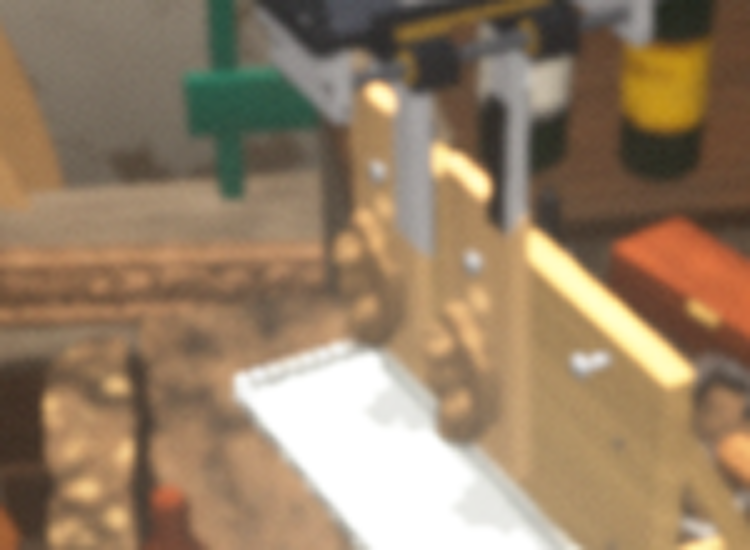

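Two hang on their screws (heads visible in front of the boards). On to the third.

```bash
python3 -m handwheel '[[0,0,0,0,-0.03,0.12,0.4],[0,0,0,0,-0.06,0.3,0.4],[0,0,0,0,-0.1,0.48,0.4],[0.005,0,0,0.05,-0.13,0.66,0.4],[0.01,0,0,0.12,-0.17,0.84,0.4],[0.013,0,0,0.2,-0.171,0.924,0.4],[0.013,0.0005,-0.0006,0.27,-0.171,0.924,0.4],[0.013,0.0005,-0.0006,0.3,-0.171,0.924,0.4],[0.013,0.0005,-0.0006,0.3,-0.171,0.924,0.4]]'
python3 -c "
from h import *
rows([516.5,-395.8,201],down(0.045))
im,c=snap('scene','s15.png');crop(im,'s15a.png',280,180,200,150,4)"
```

```text
clock: 41.88
eef_pos: [517.0, -395.3, 263.0]
eef_rot: [1.188, 1.571, -0.337]
wrist_force: [-0.1, -0.2, 1.6]
finger_gap: 37.4
turn [ 0.0002  0.     -0.0001] shift [ 0.2066 -0.0017  0.0014] mm 61.98202593181495
```

View pics/s15a.png

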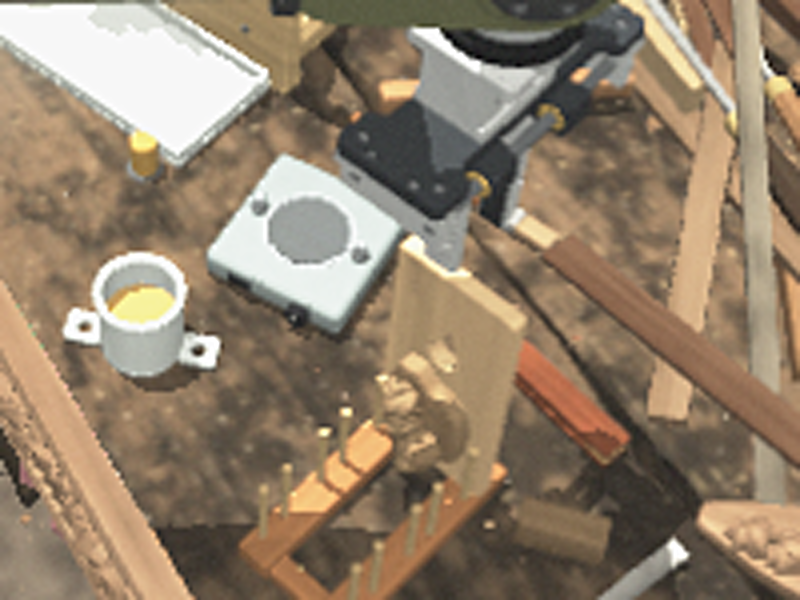

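```bash
python3 -m handwheel '[[0,0,0,0.08,-0.002,0,0.4],[0,0,0,0.15,-0.002,0.001,0.4],[0,0,0,0.206,-0.002,0.001,0.4],[0,0,0,0.206,-0.002,0.001,0.4],[0,0,0,0.206,-0.002,0.001,0.4],[0,0,0,0.206,-0.002,0.001,0.08],[0,0,0,0.206,-0.002,0.001,0],[0,0,0,0.206,-0.002,0.001,0],[0,0,0,0.206,-0.002,0.001,0]]' 45
python3 -m handwheel '[[0,0,0,-0.05,0,0,0],[0,0,0,-0.15,0,0,0],[0,0,0,-0.25,0,0,0],[0,0,0,-0.35,0,0,0],[0,0,0,-0.4,0,0,0],[0,0,0,-0.4,0,0,0]]'
python3 - <<'E'
from h import *
st=telemetry.read_state();print(st['finger_gap'])
rows(B(-60,-125,290),down(YAW),st)
E
```

```text
clock: 43.05
eef_pos: [516.7, -395.9, 202.0]
eef_rot: [0.967, 1.569, -0.558]
wrist_force: [0.6, -0.6, 1.1]
finger_gap: 11.3
clock: 43.8
eef_pos: [516.6, -395.8, 322.8]
eef_rot: [0.889, 1.568, -0.636]
wrist_force: [-0.5, -0.2, -2.9]
finger_gap: 11.5
11.474352923242922
turn [-0.0148  0.0007 -0.0008] shift [ 0.1078  0.3854 -1.1733] mm 371.90287145641645
```

```bash
python3 -m handwheel '[[0,0,0,0,0.05,-0.12,0],[0,0,0,0,0.1,-0.3,0],[0,0,0,0,0.18,-0.48,0],[0,0,0,0,0.24,-0.66,0],[-0.005,0,0,0,0.29,-0.84,0],[-0.01,0,0,0.03,0.34,-1,0],[-0.0148,0.0007,-0.0008,0.06,0.36,-1,0],[-0.0148,0.0007,-0.0008,0.1,0.37,-1,0]]'
python3 -c "
from h import *
rows(B(-60,-125,290),down(YAW))"
```

```text
clock: 44.8
eef_pos: [613.9, -91.6, 290.9]
eef_rot: [-1.756, 1.569, 3.049]
wrist_force: [0.4, -0.1, -2.3]
finger_gap: 11.8
turn [ 0.     -0.0001  0.0005] shift [ 0.003   0.0235 -0.1739] mm 52.65503149419881
```

```bash
python3 -m handwheel '[[0,0,0,0,0.01,-0.08,0],[0,0,0,0,0.023,-0.174,0],[0,0,0.0005,0.05,0.05,-0.174,0],[0,0,0.0005,0.12,0.09,-0.174,0],[0,0,0.0005,0.177,0.09,-0.174,0],[0,0,0.0005,0.177,0.09,-0.174,0],[0,0,0.0005,0.177,0.09,-0.174,0]]'
python3 - <<'E'
from h import *
st=telemetry.read_state();print(toB(st['eef_pos']));rows(B(-8.5,-125,238),down(YAW))
E
```

```text
clock: 45.68
eef_pos: [635.9, -37.5, 238.3]
eef_rot: [1.719, 1.57, 0.24]
wrist_force: [-0.2, 1.1, -1.7]
finger_gap: 11.6
[ -40.11781744 -125.3330962   238.29677792]
turn [-0.0001 -0.     -0.0002] shift [ 0.0011  0.1054 -0.0012] mm 31.620964716190848
```

```bash
python3 -m handwheel '[[0,0,0,0,0.02,-0.001,0],[0,0,0,0.001,0.04,-0.001,0],[0,0,0,0.001,0.06,-0.001,0],[0,0,0,0.001,0.06,-0.001,0]]'
python3 -m handwheel '[[0,0,0,0,0.02,0,0],[0,0,0,0,0.04,0,0],[0,0,0,0,0.045,0,0],[0,0,0,0,0.045,0,0]]'
python3 -m handwheel '[[0,0,0,0.02,0,0,0],[0,0,0,0.04,0,0,0],[0,0,0,0.055,0,0,0],[0,0,0,0.055,0,0,0]]'
python3 -m handwheel '[[0,0,0,0.008,0,0,0],[0,0,0,0.016,0,0,0],[0,0,0,0.016,0,0,0]]'
python3 - <<'E'
from h import *
st=telemetry.read_state();print(toB(st['eef_pos']),st['moment'])
E
```

```text
clock: 46.18
eef_pos: [654.1, -35.4, 237.7]
eef_rot: [1.94, 1.57, 0.462]
wrist_force: [0.2, 0.2, -2.1]
finger_gap: 11.5
clock: 46.68
eef_pos: [667.6, -34.2, 237.6]
eef_rot: [2.121, 1.57, 0.643]
wrist_force: [-0.1, 0.5, -1.4]
finger_gap: 11.5
clock: 47.18
eef_pos: [667.5, -34.2, 220.6]
eef_rot: [-2.181, 1.57, 2.624]
wrist_force: [-0.2, -0.6, -2.0]
finger_gap: 11.5
clock: 47.55
eef_pos: [667.5, -34.2, 216.4]
eef_rot: [2.043, 1.57, 0.564]
wrist_force: [-1.1, 0.2, 2.4]
finger_gap: 11.7
[  -8.31666962 -124.97463615  216.36346088] [-0.03337208  0.3088091   0.04626834]
```

```bash
python3 -m handwheel '[[0,0,0,0,0,0,0.15],[0,0,0,0,0,0,0.25],[0,0,0,0,0,0,0.3],[0,0,0,-0.05,0,0,0.3],[0,0,0,-0.15,0,0,0.3],[0,0,0,-0.3,0,0,0.3],[0,0,0,-0.45,-0.2,0.1,0.3],[0,0,0,-0.45,-0.3,0.1,1],[0,0,0,-0.45,-0.4,0.1,1],[0,0,0,-0.45,-0.6,0.1,1],[0,0,0,-0.45,-0.7,0.1,1]]'
python3 - <<'E'
from h import *
S=calibration('scene');D=calibration('side')
print(tri([(S,342,358),(D,268,358)]))
im,c=snap('wrist','w7.png');np.save('w7c.npy',c,allow_pickle=True)
for n in ('scene','side'):
    im,c=snap(n,n+'16.png')
E
```

```text
clock: 48.92
eef_pos: [459.1, -83.5, 352.9]
eef_rot: [1.31, 1.568, -0.169]
wrist_force: [0.4, 0.2, 0.5]
finger_gap: 64.5
(array([ 295.75810352, -448.10025762,   41.60241674]), [np.float64(1.4301412037722976), np.float64(1.5998724467719725)])
```

View pics/scene16.png

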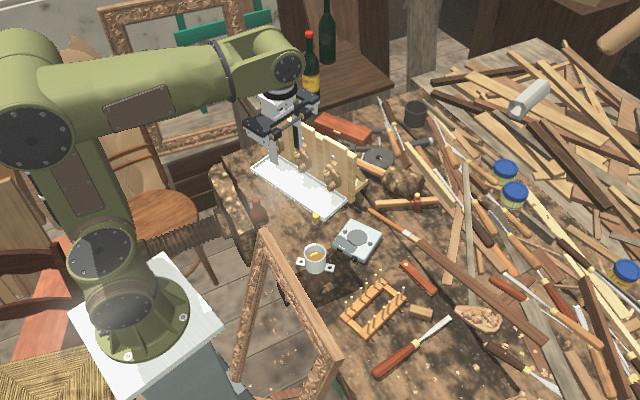

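View pics/side16.png

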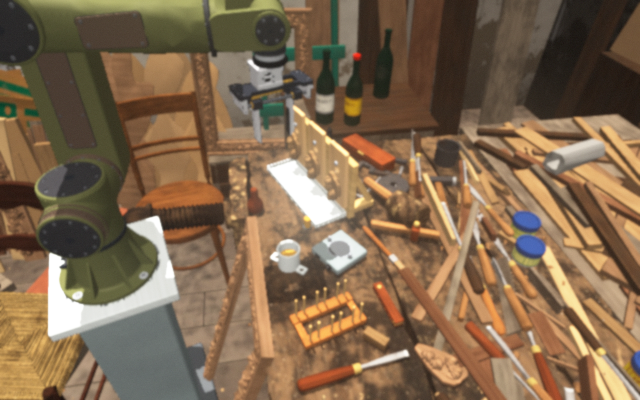

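View pics/w7.png

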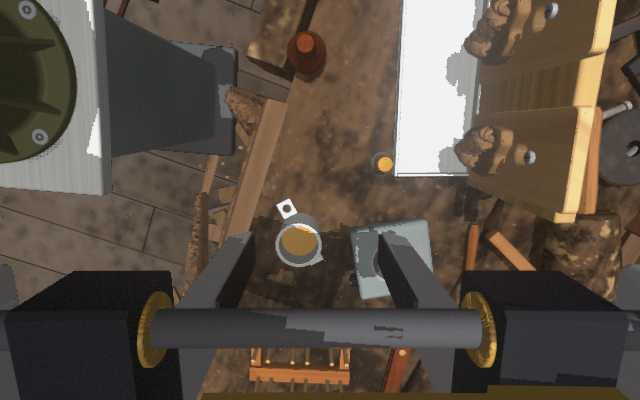

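```bash
python3 -c "
from h import *
rows([500,-330,330],down(YAW))"
```

```text
turn [-0.0003  0.0003 -0.001 ] shift [0.0778 0.0553 0.83  ] mm 250.6406605074347
```

```bash
python3 -m handwheel '[[0,0,0,0,0,0.15,1],[0,0,0,0.02,0.02,0.35,1],[0,0,0,0.05,0.055,0.55,1],[0,0,0,0.077,0.055,0.75,1],[0,0,0,0.077,0.055,0.83,1],[0,0,0,0.077,0.055,0.83,1],[0,0,0,0.077,0.055,0.83,1]]'
python3 - <<'E'
from h import *
im,c=snap('wrist','w8.png');np.save('w8c.npy',c,allow_pickle=True)
crop(im,'w8a.png',170,20,320,220,2.5)
E
```

```text
clock: 49.95
eef_pos: [500.4, -329.3, 330.3]
eef_rot: [1.359, 1.567, -0.12]
wrist_force: [-0.1, 0.1, -0.4]
finger_gap: 94.2
```

View pics/w8.png

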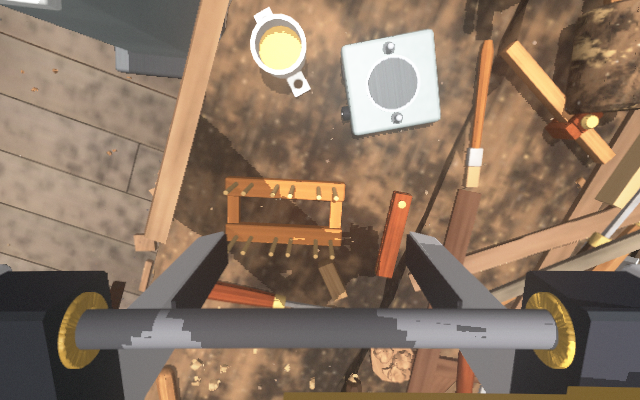

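View pics/w8a.png

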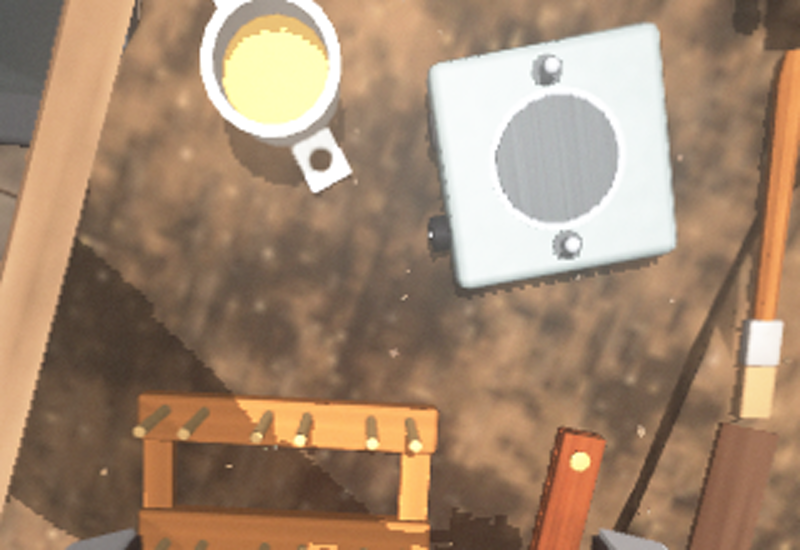

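```bash
python3 - <<'E'
from h import *
c=np.load('w8c.npy',allow_pickle=True).item()
im=cv2.imread('pics/w8.png')
g=lambda x,y,z: onz(c,170+(x+.5)/2.5-.5,20+(y+.5)/2.5-.5,z)
p,q=g(552,66,41),g(571,243,41);v=p-q;print('pins',p.round(1),q.round(1),np.linalg.norm(v),((p+q)/2).round(1),'yaw',np.arctan2(-v[0],v[1]));print('plate',g(558,157,28))
h1=g(320,158,6);print('lug',h1)
# rim: white ring
m=(im.min(2)>205).astype(np.uint8);m[:, :230]=0;m[:,325:]=0;m[110:]=0
k=max(cv2.findContours(m,cv2.RETR_EXTERNAL,cv2.CHAIN_APPROX_NONE)[0],key=cv2.contourArea)
pts=np.array([onz(c,*a[0],62)[:2] for a in k]);
# circle fit robust
sel=np.ones(len(pts),bool)
for _ in range(6):
    A=np.c_[2*pts[sel],np.ones(sel.sum())];s=np.linalg.lstsq(A,(pts[sel]**2).sum(1),rcond=None)[0];r=np.sqrt(s[2]+s[:2]@s[:2]);d=abs(np.linalg.norm(pts-s[:2],axis=1)-r);sel=d<2.5
print('rim',s[:2].round(1),r.round(1),sel.sum(),len(pts))
v=s[:2]-h1[:2];print('lug dist',np.linalg.norm(v),'pot yaw',np.arctan2(-v[0],v[1]))
E
```

```text
pins [ 574.2 -173.4   41. ] [ 595.2 -253.1   41. ] 82.38771573672278 [ 584.7 -213.3   41. ] yaw 0.257645841912837
plate [ 585.52754817 -212.21669692   28.        ]
lug [ 466.06504336 -221.60434949    6.        ]
rim [ 443.4 -187.3] 31.3 154 179
lug dist 41.12221458486463 pot yaw 0.5823934339117922
```

```bash
python3 -c "
from h import *
rows([444,-187.2,130],down(0.586))"
```

```text
turn [-0.1571  0.0006 -0.001 ] shift [ 0.6677 -0.146  -0.4888] mm 252.07669083651928
```

```bash
python3 -m handwheel '[[-0.04,0,0,0.05,-0.03,-0.1,1],[-0.09,0,0,0.15,-0.08,-0.25,1],[-0.14,0,0,0.3,-0.12,-0.4,1],[-0.157,0,-0.001,0.45,-0.146,-0.489,1],[-0.157,0,-0.001,0.6,-0.146,-0.489,1],[-0.157,0,-0.001,0.66,-0.146,-0.489,1],[-0.157,0,-0.001,0.66,-0.146,-0.489,1]]'
python3 - <<'E'
from h import *
rows([444,-187.2,28],down(0.586))
im,c=snap('wrist','w9.png')
im,c=snap('scene','s17.png');crop(im,'s17a.png',260,180,160,120,5)
E
```

```text
clock: 50.88
eef_pos: [443.7, -186.2, 131.9]
eef_rot: [-1.0, 1.57, -1.984]
wrist_force: [1.4, 0.0, 0.0]
finger_gap: 93.8
turn [0.0003 0.0002 0.0003] shift [ 0.3465 -0.0008  0.0032] mm 103.94915283745821
```

View pics/w9.png

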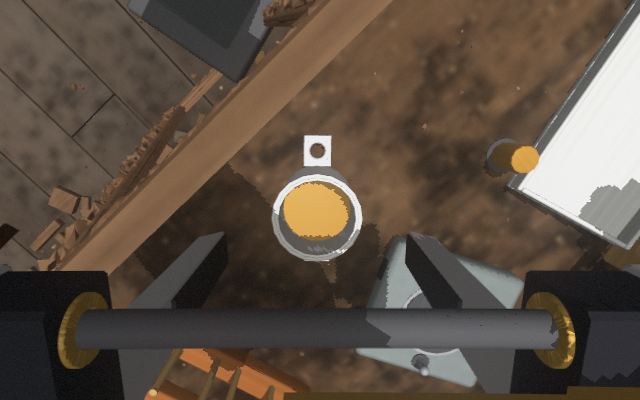

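View pics/s17a.png

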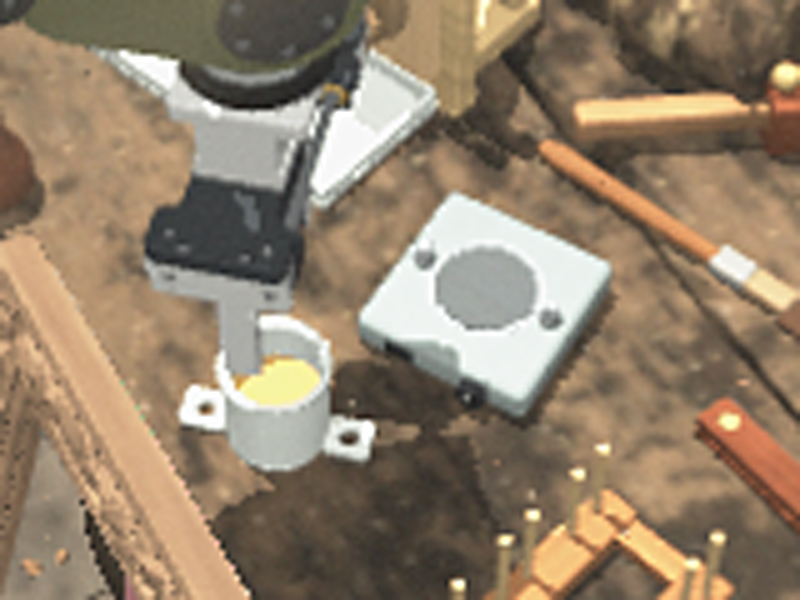

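```bash
python3 -m handwheel '[[0,0,0,0.1,0,0.002,1],[0,0,0,0.2,0,0.003,1],[0,0,0,0.3,0,0.003,1],[0,0,0,0.345,0,0.003,1],[0,0,0,0.345,0,0.003,1],[0,0,0,0.345,0,0.003,1]]'
python3 -m handwheel '[[0,0,0,0,0,0,0.7],[0,0,0,0,0,0,0.6],[0,0,0,0,0,0,0.5],[0,0,0,0,0,0,0.5],[0,0,0,0,0,0,0.5]]' 30
python3 -m handwheel '[[0,0,0,-0.03,0,0,0.5],[0,0,0,-0.1,0,0,0.5],[0,0,0,-0.18,0,0,0.5],[0,0,0,-0.25,0,0,0.5],[0,0,0,-0.3,0,0,0.5],[0,0,0,-0.3,0,0,0.5]]'
python3 - <<'E'
from h import *
im,c=snap('wrist','w10.png');np.save('w10c.npy',c,allow_pickle=True)
rows([585.2,-212.3,28+28+45],down(0.262))
E
```

```text
clock: 51.72
eef_pos: [445.9, -188.2, 31.2]
eef_rot: [0.272, 1.566, -0.712]
wrist_force: [-0.3, -0.4, -0.2]
finger_gap: 94.0
clock: 52.35
eef_pos: [445.9, -188.2, 31.3]
eef_rot: [0.26, 1.566, -0.724]
wrist_force: [-0.4, 0.6, 3.1]
finger_gap: 58.9
clock: 53.1
eef_pos: [445.8, -188.1, 122.1]
eef_rot: [0.317, 1.564, -0.667]
wrist_force: [-0.4, -0.2, -4.2]
finger_gap: 58.4
turn [ 0.1033  0.0015 -0.0007] shift [0.0694 0.3428 0.3252] mm 143.2872927949918
```

View pics/w10.png

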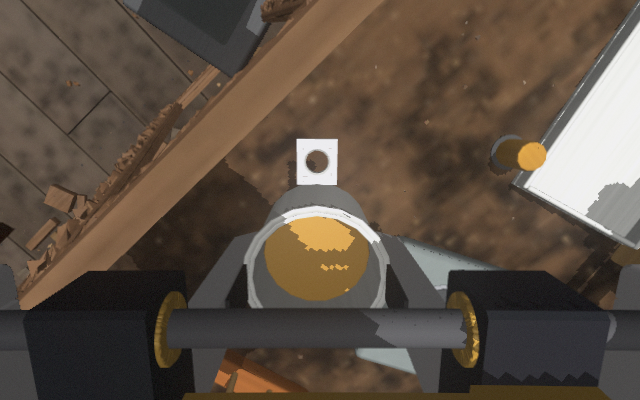

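```bash
python3 - <<'E'
from h import *
c=np.load('w10c.npy',allow_pickle=True).item()
st=telemetry.read_state();Rr=R.from_euler('xyz',st['eef_rot'])
P=onz(c,316.7,161.5,st['eef_pos'][2]-31.2+6);d=Rr.inv().apply(P-st['eef_pos']);print(P,'tool frame',d.round(1), Rr.as_matrix().round(3))
E
```

```text
[ 420.90449328 -151.61700747   96.0004538 ] tool frame [ 25.   -0.4 -43.9] [[ 0.004  0.833  0.553]
 [-0.003  0.553 -0.833]
 [-1.     0.001  0.005]]
```

```bash
python3 -c "
from h import *
rows([585.7,-214.1,105],down(0.262))"
python3 -m handwheel '[[0.03,0,0,0,0.1,0.1,0.5],[0.07,0.001,0,0,0.2,0.2,0.5],[0.1033,0.0015,-0.0007,0,0.3,0.28,0.5],[0.1033,0.0015,-0.0007,0.02,0.3405,0.3315,0.5],[0.1033,0.0015,-0.0007,0.05,0.3405,0.3315,0.5],[0.1033,0.0015,-0.0007,0.05,0.3405,0.3315,0.5],[0.1033,0.0015,-0.0007,0.05,0.3405,0.3315,0.5]]'
python3 - <<'E'
from h import *
st=telemetry.read_state();print(st['eef_pos'],R.from_euler('xyz',st['eef_rot']).as_matrix().round(4))
rows([585.7,-214.1,59.2],down(0.262))
im,c=snap('scene','s18.png');crop(im,'s18a.png',300,190,120,90,6)
im,c=snap('wrist','w11.png')
E
```

```text
turn [ 0.1033  0.0015 -0.0007] shift [0.0561 0.3409 0.3312] mm 143.58541735902062
clock: 54.02
eef_pos: [585.1, -214.2, 106.9]
eef_rot: [-2.179, 1.57, 2.795]
wrist_force: [-0.8, 0.5, -3.2]
finger_gap: 58.5
[ 585.09732085 -214.18534203  106.91380662] [[-4.000e-04  9.659e-01  2.588e-01]
 [ 1.000e-04  2.588e-01 -9.659e-01]
 [-1.000e+00 -3.000e-04 -2.000e-04]]
turn [-0.0001 -0.0001  0.0001] shift [0.159  0.0021 0.0003] mm 47.71768904066102
```

View pics/s18a.png

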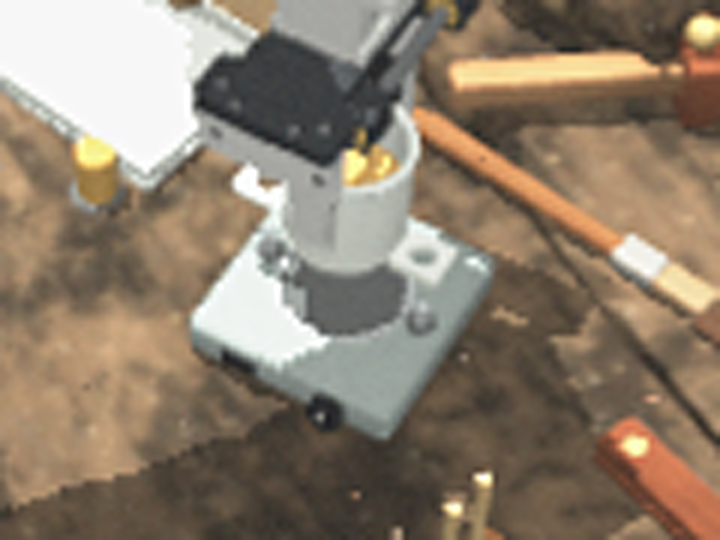

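View pics/w11.png

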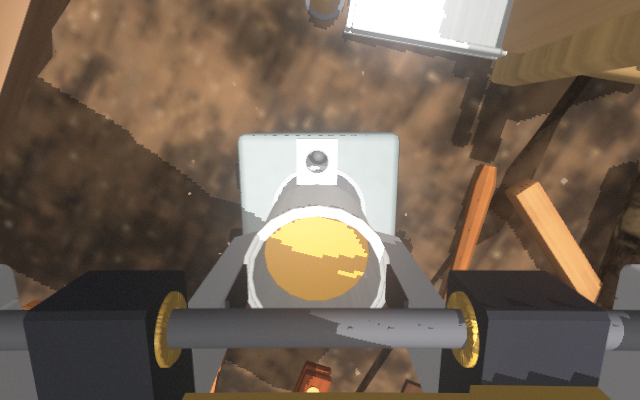

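```bash
python3 -m handwheel '[[0,0,0,0.05,0.002,0,0.5],[0,0,0,0.09,0.002,0,0.5],[0,0,0,0.125,0.002,0,0.5],[0,0,0,0.125,0.002,0,0.5]]'
python3 -m handwheel '[[0,0,0,0.015,0,0,0.5],[0,0,0,0.025,0,0,0.5],[0,0,0,0.03,0,0,0.5],[0,0,0,0.03,0,0,0.5]]'
python3 -c "
from h import *
st=telemetry.read_state();print(st['eef_pos'],st['moment'])"
```

```text
clock: 54.62
eef_pos: [585.6, -214.0, 68.6]
eef_rot: [-2.229, 1.57, 2.745]
wrist_force: [-0.4, 0.1, -2.9]
finger_gap: 58.1
clock: 55.12
eef_pos: [585.7, -214.0, 59.7]
eef_rot: [-2.234, 1.57, 2.74]
wrist_force: [0.2, 0.1, -2.8]
finger_gap: 58.5
[ 585.65799856 -213.95460509   59.68806162] [-0.09379605  0.03908207  0.03710207]
```

```bash
python3 -m handwheel '[[0,0,0,0.003,0,0,0.5],[0,0,0,0.006,0,0,0.5],[0,0,0,0.006,0,0,0.5]]'
python3 -c "
from h import *
st=telemetry.read_state();print(st['eef_pos'],st['moment'])"
```

```text
clock: 55.5
eef_pos: [585.8, -214.0, 59.4]
eef_rot: [-1.997, 1.57, 2.977]
wrist_force: [-7.9, 3.4, 11.3]
finger_gap: 58.6
[ 585.80663485 -213.9697688    59.41789703] [ 0.44821604  1.40626489 -0.12222198]
```

```bash
python3 -m handwheel '[[0,0,0,-0.003,0,0,0.7],[0,0,0,-0.003,0,0,0.9],[0,0,0,-0.003,0,0,1],[0,0,0,-0.003,0,0,1],[0,0,0,-0.1,0,0,1],[0,0,0,-0.25,0,0,1],[0,0,0,-0.45,0,0,1],[0,0,0,-0.65,0,0.1,1],[0,0,0,-0.85,0,0.25,1],[0,0,0,-1,0,0.35,1],[0,0,0,-1,0,0.4,1],[0,0,0,-1,0,0.4,1]]'
python3 - <<'E'
from h import *
im,c=snap('wrist','w12.png');np.save('w12c.npy',c,allow_pickle=True)
crop(im,'w12a.png',200,0,240,180,3)
im,c=snap('scene','s19.png');crop(im,'s19a.png',300,190,120,90,6)
E
```

```text
clock: 57.0
eef_pos: [617.0, -330.9, 358.6]
eef_rot: [-2.087, 1.57, 2.886]
wrist_force: [0.1, 0.2, -0.9]
finger_gap: 94.1
```

View pics/w12.png

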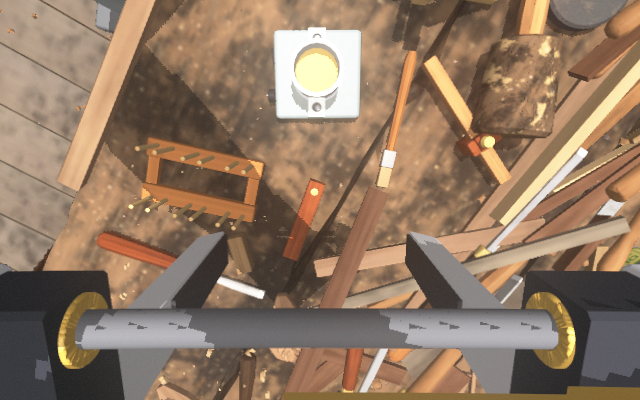

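View pics/s19a.png

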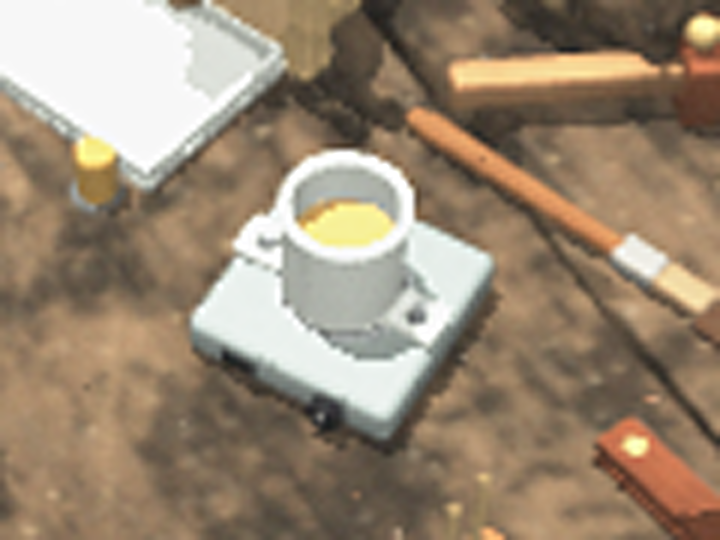

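```bash
python3 -c "
from h import *
rows(B(-130,30,420),down(YAW-np.pi/2))"
```

```text
turn [5.541e-01 1.000e-04 8.000e-04] shift [-0.2041  0.105  -1.4843] mm 450.5754174969575
```

```bash
python3 -m handwheel '[[0.05,0,0,-0.05,0,-0.12,1],[0.1,0,0,-0.1,-0.02,-0.3,1],[0.16,0,0,-0.15,-0.05,-0.45,1],[0.22,0,0,-0.2,-0.05,-0.6,1],[0.28,0,0,-0.2,-0.05,-0.75,1],[0.34,0,0,-0.2,-0.05,-0.9,1],[0.4,0,0,-0.2,-0.02,-1,1],[0.46,0,0,-0.2,0,-1,1],[0.52,0,0,-0.2,0.05,-1,1],[0.554,0,0,-0.2,0.1,-1,1],[0.554,0,0,-0.2,0.1,-1,1]]'
python3 -c "
from h import *
rows(B(-130,30,420),down(YAW-np.pi/2))"
```

```text
clock: 58.48
eef_pos: [568.1, -30.9, 417.5]
eef_rot: [-0.468, 1.567, 2.769]
wrist_force: [-0.1, -0.0, -0.1]
finger_gap: 94.1
turn [0.0008 0.0011 0.0005] shift [-0.0073 -0.4751  0.0753] mm 144.3266572107266
```

```bash
python3 -m handwheel '[[0,0,0,0,-0.15,0.02,1],[0,0,0,0,-0.3,0.05,1],[0,0,0,-0.007,-0.475,0.075,1],[0,0,0,-0.007,-0.475,0.075,1],[0,0,0,-0.007,-0.475,0.075,1]]'
python3 - <<'E'
from h import *
im,c=snap('wrist','w13.png');np.save('w13c.npy',c,allow_pickle=True)
for n in ('scene','side'):
    im,c=snap(n,n+'20.png');crop(im,n+'20a.png',230,90,160,120,5)
E
```

```text
clock: 59.1
eef_pos: [531.7, 108.5, 419.8]
eef_rot: [-0.411, 1.567, 2.827]
wrist_force: [-0.9, -0.7, -0.9]
finger_gap: 94.1
```

View pics/w13.png

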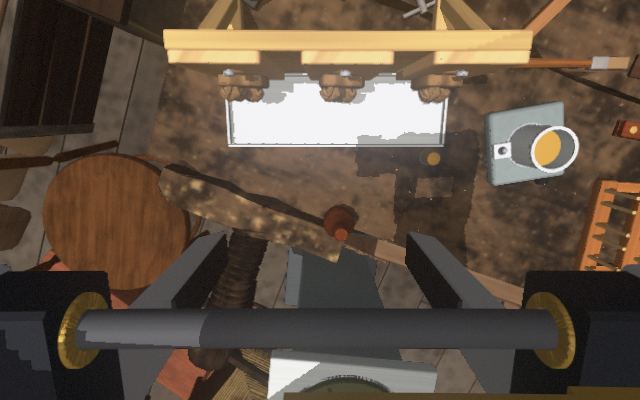

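View pics/scene20a.png

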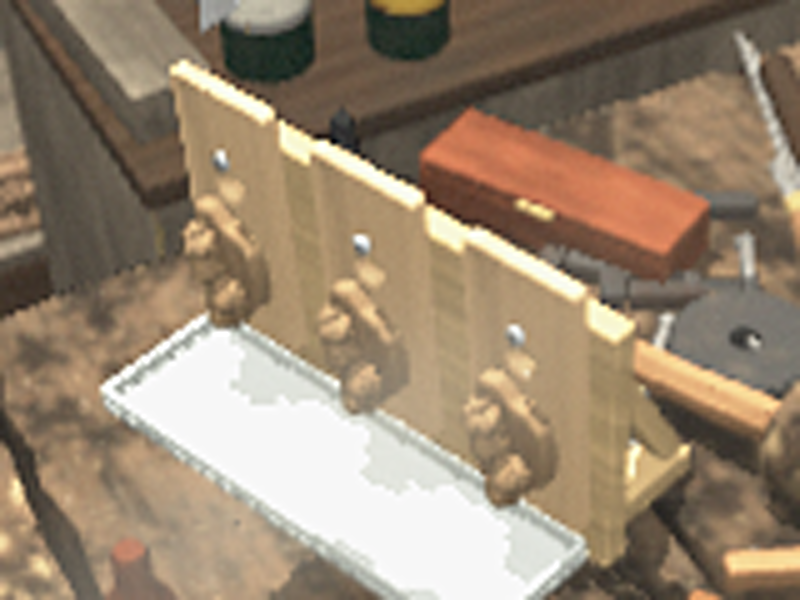

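View pics/side20a.png

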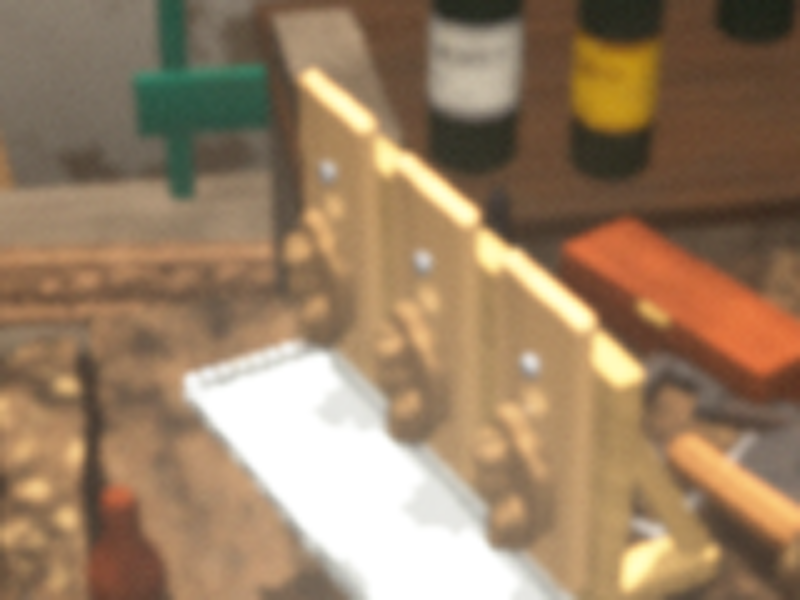

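```bash
python3 - <<'E'
from h import *
im=cv2.imread('pics/w13.png')[:,:,::-1]
crop(im,'w13a.png',150,20,190,140,4);crop(im,'w13b.png',300,20,190,140,4)
E
```

```text
(no output)
```

View pics/w13a.png

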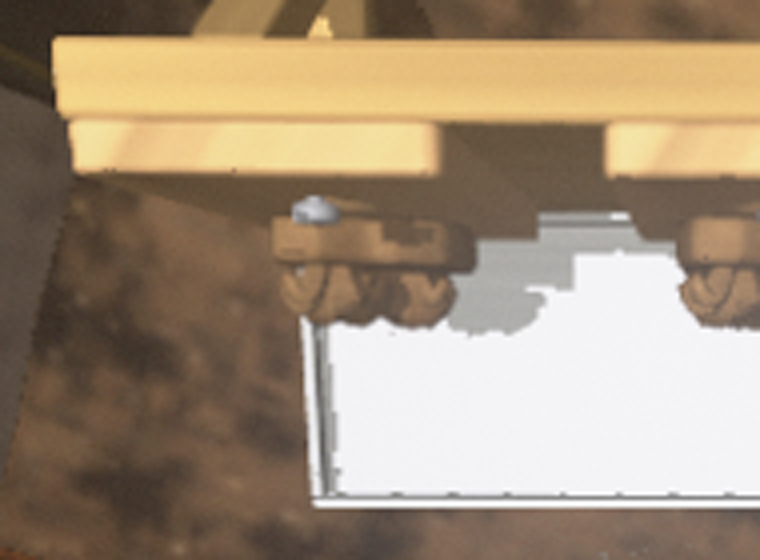

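View pics/w13b.png

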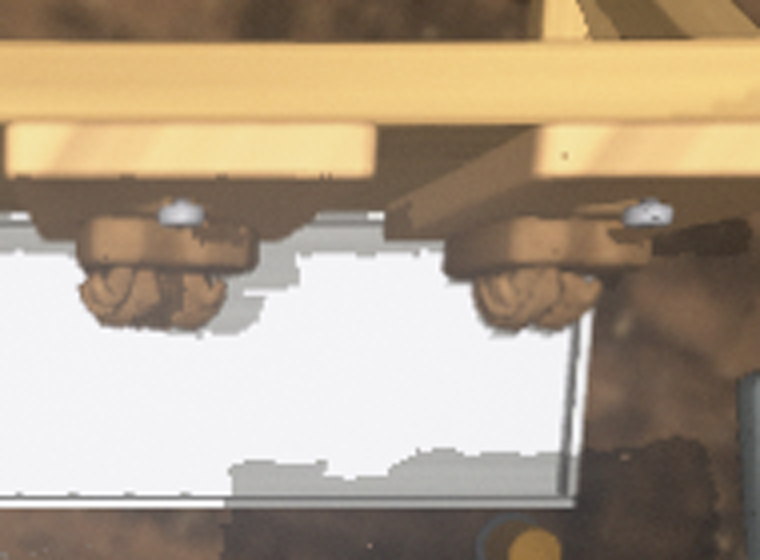

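```bash
python3 - <<'E'
from h import *
c=np.load('w13c.npy',allow_pickle=True).item()
o=dict(a=(150,20),b=(300,20))
def g(k,x,y,z): return toB(onz(c,o[k][0]+(x+.5)/4-.5,o[k][1]+(y+.5)/4-.5,z)).round(1)
print('tray FL',g('a',313,507,18),'FR',g('b',577,506,18),'back',g('a',585,213,18),g('b',350,214,18))
for n,l,r in [('1',('a',72,174),('a',440,176)),('2',('b',5,178),('b',376,178))]:
    print(n,g(*l,232.5),g(*r,232.5))
print('3L',g('b',535,178,232.5))
S=calibration('scene');D=calibration('side')
im=cv2.imread('pics/scene20.png')
A=lambda p:(230+(p[0]+.5)/5-.5,90+(p[1]+.5)/5-.5)
for n,s,d in [('1L',(175,66),(305,72)),('1R',(272,119),(372,127)),('2L',(315,145),(405,155)),('2R',(420,204),(474,220)),('3L',(470,232),(510,253)),('3R',(583,297),(588,327))]:
    X,e=tri([(S,*A(s)),(D,*A(d))]);print(n,toB(X).round(1),np.round(e,1))
E
```

```text
tray FL [-111.3  169.8   18. ] FR [-109.7 -169.8   18. ] back [-1.7 61.6 18. ] [ -1.7 -75.2  18. ]
1 [-17.2 168.6 232.5] [-16.9  83.3 232.5]
2 [-17.1  44.9 232.5] [-16.9 -41.5 232.5]
3L [-17.  -78.4 232.5]
1L [ -9.7 167.7 230.8] [0. 0.]
1R [ -7.8  81.5 231.6] [0.3 0.3]
2L [ -3.   48.9 226. ] [0.5 0.5]
2R [ -7.3 -42.3 230.4] [0.3 0.3]
3L [ -5.2 -80.  228.2] [0.2 0.2]
3R [  -9.4 -169.1  231.8] [0. 0.]
```

```bash
python3 - <<'E'
from h import *
for f,cn,u0,u1,v0,v1 in [('w13','w13c',232,440,135,155),('w5','w5c',230,440,150,168)]:
    c=np.load(cn+'.npy',allow_pickle=True).item();im=cv2.cvtColor(cv2.imread(f'pics/{f}.png'),cv2.COLOR_BGR2GRAY).astype(float)
    P=[]
    for u in range(u0,u1):
        col=im[v0:v1,u];d=np.diff(col);i=np.argmin(d)
        if d[i]>-25: continue
        # subpixel centroid
        w=np.clip(-d[max(0,i-1):i+2],0,None);v=v0+max(0,i-1)+(w*np.arange(len(w))).sum()/w.sum()+.5
        P.append(toB(onz(c,u,v,18)))
    P=np.array(P);ok=np.ones(len(P),bool)
    for _ in range(5):
        q=np.polyfit(P[ok,1],P[ok,0],1);r=P[:,0]-np.polyval(q,P[:,1]);ok=abs(r)<1
    print(f,'front edge slope',q,'at +-170',np.polyval(q,[170,-170]).round(2),ok.sum())
c=np.load('w5c.npy',allow_pickle=True).item();im=cv2.cvtColor(cv2.imread('pics/w5.png'),cv2.COLOR_BGR2GRAY).astype(float)
P=[]
for u in range(170,520):
    col=im[60:80,u];d=np.diff(col);i=np.argmin(d)
    w=np.clip(-d[max(0,i-1):i+2],0,None);v=60+max(0,i-1)+(w*np.arange(len(w))).sum()/w.sum()+.5
    P.append(toB(onz(c,u,v,200)))
P=np.array(P);q=np.polyfit(P[:,1],P[:,0],1);r=P[:,0]-np.polyval(q,P[:,1]);ok=abs(r)<1;q=np.polyfit(P[ok,1],P[ok,0],1);print('board',q,ok.sum(),np.polyval(q,[170,-170]))
E
```

```text
w13 front edge slope [-3.20483011e-03 -1.10696619e+02] at +-170 [-111.24 -110.15] 206
w5 front edge slope [ 1.81609273e-02 -1.08250665e+02] at +-170 [-105.16 -111.34] 101
board [0.00104066 0.2258147 ] 350 [0.40272642 0.04890299]
```

```bash
python3 -c "
from h import *
im,c=snap('scene','s21.png')
print(telemetry.read_state()['clock'],order.sign_off())"
```

```text
the job is handed in; nothing more can be done
59.3 None
```

View pics/s21.png

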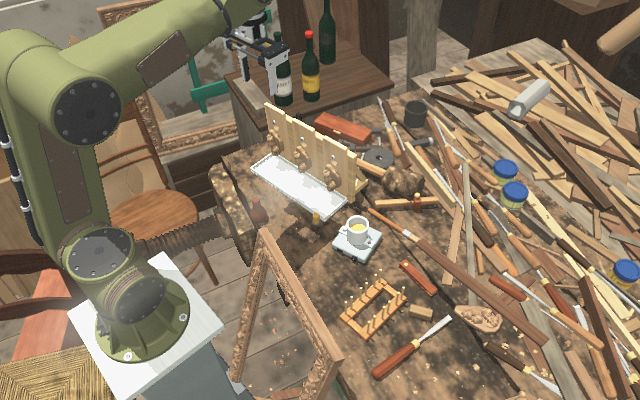

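The job is handed in at 59 s: the tray is squared under the board, all three carvings hang on their own screws, and the wax pot is on the warmer. I pushed the tray square first and checked it, then hung the carvings, then set the pot.

- **Tray:** The last measurement put it centred to within 1 mm. The right end was against the board, and the left end read up to about 1.5 mm off (about 0.004 rad). That is within the calibration error, so I left it rather than push the tray after hanging.
- **Tray edge reading:** An automatic edge fit on an earlier picture gave 0.018 rad instead. It had found only half its edge points and disagreed with the corners measured in that picture, so I did not use it.
- **Carvings:** All three hang carved side out, with the screw heads showing in front. Most top corners triangulated at 230–232 mm against the ideal 232.5; two read 226 and 228 mm from the blurred side view. Their tops read about 2.5 mm forward of ideal, which may be slight forward play on the screws.
- **Pot:** It came to rest at the plate's height and both pins showed in the lug holes.
- **Other tools:** I moved none of them. I saw no knock to the tray or pot, and the robot was clear of everything at sign-off.

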